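# Uncover the staining dish and present the notched slide, label up

### The job

Two framed slides stand on edge in the covered round staining dish. Tip the lid well up by its tab while its opposite edge still rests on the rim of the dish, then lift it off and leave it standing flat, open side down, on clear bench beside the dish. Find the frosted end of the labelled slide by its notched corner, draw that slide out holding it by its clear part so that the frosted label stays uncovered, and finish the program while still holding it, at rest, 12 cm or more above the middle of the lab book with its label face up, tilted 45 degrees or flatter, leaving the plain slide in the rack and everything else undisturbed.

Things in the scene. Friction and masses are not known exactly. Their poses are not given: they have to be found in the camera images.
- dish: low round grey staining dish, fixed to the bench: outer diameter 128 mm, wall 4 mm, rim at height 28 mm, a white rack insert fixed inside. Origin: centre of its underside. Its rim ends 64 mm from the centre. The bench to its left is clear. Its own yaw says nothing about how the slides stand.
- lid: clear round cover, 128 mm across, 30 mm high, 0.12 kg, loose on the dish, one grey lift tab sticking out sideways. Origin: centre of its lower edge, 24 mm above the bench when seated, 0 when standing on the bench; z up, x towards the tab. A 4 mm flange under its skirt sits inside the rim with 2 mm play.
- lid_tab (a point): middle of the grey lift tab, 79 mm out from the lid's centre and 20 mm above the lid's origin. The tab is 24 mm wide (pinch it across this), 12 mm thick, and sticks out from 64 to 92 mm from the centre; below it there is nothing but bench.
- lid_heel (a point): point on the seating edge of the lid opposite the tab, 64 mm from the centre and 4 mm above the lid's origin; on the rim of the dish it is 28 mm above the bench. The lid pivots here when it is tipped.
- slide: labelled slide: glass in a grey frame, 76 x 38 x 8 mm, 30 g, standing on a long edge in a rack slot, facing any way; top edge 46 mm above the bench. Origin: middle of its lower edge. x: along it to the frosted end (+-38 mm), y: normal of the label face (faces at +-4 mm), z: up (0 to 38 mm).
- slide_label (a point): centre of the frosted white label, at x 26, y 4, z 19 mm in the slide's frame. The label covers x 14 to 38 mm of the +y face; the rest is clear. The frosted end's upper corner has a 9 x 9 mm square notch: seen from the label side, notch on top, it is at the upper left.
- slide_grip (a point): point to grip the slide across its 8 mm, at x -10, y 0, z 28 mm in the slide's frame: on the clear part, just above the dish's rim. The slot (3 mm wider than the slide, 15 mm high) only guides the slide: it draws straight up.
- blank: a plain clear slide in the same frame, 76 x 38 x 8 mm, with four whole corners and no label, standing in the other slot of the rack, parallel to the first and 44 mm from it between centres; it stays there. Same axes and origin.
- lab_book: closed dark blue lab book, 210 x 148 x 16 mm, lying on the bench to the right, does not shift; origin: centre of its underside
- marker_black: marker pen with black cap, 137 mm long, 13 mm high, lying on the bench; a bystander. Origin: centre of the underside
- timer: small white timer, 68 x 68 x 20 mm; a bystander. Origin: centre of the underside
Not all that is in view belongs to the job. What is shaped like the lid but blue is not meant.

How it is judged:
By the outcome, as a careful person would: the job done as asked, in the order asked, and still so for the second after the job is handed in, while the arm keeps its last pose, push and grip.
It also fails if it takes over 61 s, if anything falls off the work surface, if the arm or the gripper's body presses on something with over 40 N, if the wrist force passes 120 N, or if a joint passes its speed limit or range.

### The arm

A 6-joint arm with a two-finger parallel gripper is mounted at the origin on a cart in front of the work surface, level with it; the furniture and walls round the work are solid. World frame = base frame: x ahead of the robot, y to its left, z up, the work surface at z = 0. Lengths are in m, angles in rad, forces in N, time in s.
With the tool pointing down it reaches from about 0.4 to 0.925 m from the base axis. Payload 3.4 kg.
Tool frame: the origin (TCP) lies between the finger pads; the fingertips stand arm.tip_reach ahead of it and the grasp point (between the pads) is the TCP (arm.tip_reach is the distance from the TCP to the fingertips, in m); z points along the fingers, x is the direction in which the jaws open and shut, and the axes are right-handed (so a half turn about z gives the same grasp; the last joint's range is limited). The gripper opens to 85 mm and grips with 20 to 120 N. Pads are 22 mm wide; open, the fingers measure 114 mm over their backs; the gripper's body (76 mm by 85 mm) begins 54 mm behind the grasp point. The pads swing forward as they close: fully open they stand 13 mm farther back than shut.
Start: joints at [1.181, 0.307, 1.506, -0, 1.328, -0.073], TCP at [0.179, 0.547, 0.25] pointing down, gripper open.
Joint ranges: [-3.12, 3.12], [-1.05, 2.28], [0.14, 2.33], [-1.42, 4.57], [0.1, 2.73], [-2.68, 2.68]. Speed limits (rad/s): [2.57, 2.57, 3.14, 3.14, 3.14, 3.14].

### API

Orientations are given as a unit quaternion [w, x, y, z].
In Python, from workcell import arm, eyes gives the robot as it stands.
- The arm moves only by the tool step_arm, never from a script. Its argument "rows" is a list of rows, each a list of 7 numbers: the closure, from -1 (fully open) to 1 (shut), then the shift along the tool's x, y, z scaled (see below), then the turn, a rotation vector about the tool's x, y, z scaled (see below). In form: [[fingers, tx, ty, tz, ax, ay, az], ...]. A call has 1 to 10 rows; each row shifts and turns the pose as measured when the row begins, along the tool's axes as they then stand; what a row does not reach is not made up. The controller multiplies each number of a shift by 0.5 m and each number of a turn by 0.12 rad. A row lasts 1/12 s, in which the tool goes at most 41.7 mm and 7.16 degrees, less where a joint would pass 70% of its speed; a pose out of reach is approached as far as the arm can. A call with a number of a shift or a turn outside -1 to 1 is refused whole. A call with a gripper value outside its range is refused whole. The fingers move at their own pace and stop on an object; "grip_force" is the grip in N (left out, the last holds). Time passes only in rows, so rows that do not move let the fingers close. It gives the time, the measured TCP pose, the force and the opening at its end, in the units of the state.
- arm.get_state(): the state, without advancing time (a new reading comes with each control period).
- eyes.capture(name): name is "scene" or "top" or "wrist"; returns the picture (400x640x3 uint8, blue, green, red); there is no depth.
- eyes.calibration(name): a dict with "intrinsics" (3x3 intrinsics, pixels), "R" (3x3) and "t" (3): a world point X has camera coordinates R X + t. Camera axes: x right, y down, z forward; pixel columns grow to the right and rows downward; lengths in m; the calibration is good to about 2 mm. The wrist camera is an equidistant fisheye: a pixel r from the principal point sees the ray r / f radians off the axis. A picture is of the moment at which its call begins: read the wrist's pose just before it. calibration takes no time and is no camera call; for the wrist camera it gives the pose at the moment of the call.
- arm.sign_off(): hands the job in, once; it reports no verdict.
The state is a dict: "t": time; "joint_positions": joint angles; "joint_velocities": joint speeds; "tau": joint torques, N m; "tcp_pos": TCP position; "orientation": TCP orientation; "ft_force": force on the tool from outside, world axes, zero at the start; "ft_torque": the same for the moment, N m; "grip_width": finger opening in m.
Only numpy, scipy, OpenCV 4.12 (cv2) and the standard library are available. Lean on these libraries where they do the work, as an engineer would, in place of code of your own. Each camera call takes 0.05 s, during which the arm holds its last target.

## Working session

There is one attempt and no reset: what is moved stays moved. The work goes in short steps, Python scripts to look and compute and a tool call to move; the robot and the scene stay as the last step left them, time stands still between calls to the robot, and variables do not carry over. Pictures are saved under pics/ and viewed, and the job is handed in when it is done.

Besides the shell and the picture viewer there is one more tool, called after "Call:" by a JSON object that holds its "api" and its "payload", one argument or row to a line. step_arm: Moves the arm, as the interface text tells. Shifts and turns lie within -1 to 1; 1 stands for 0.5 m of shift or 0.12 rad of turn. Its arguments: {"type":"object","properties":{"rows":{"type":"array","items":{"type":"array","items":{"type":"number","minimum":-1,"maximum":1}}},"grip_force":{"type":"number"}},"required":["rows"]}

```bash
ls -la; mkdir -p pics; python3 - <<'E'
from workcell import arm, eyes
import cv2
print(arm.get_state()); print(arm.tip_reach)
for n in ("scene","top","wrist"):
    c=eyes.calibration(n); print(n,c)
    cv2.imwrite(f"pics/{n}0.png",eyes.capture(n))
E
```

```text
total 12
drwxr-xr-x  3 agent agent 4096 Dec  6 19:18 .
drwxr-xr-x 23 root  root  4096 Dec  6 19:18 ..
drwxr-xr-x  2 agent agent 4096 Dec  6 19:18 pics
{'t': 0.0, 'joint_positions': array([ 1.18150888e+00,  3.07563368e-01,  1.50767264e+00, -9.56599236e-06,
        1.32836557e+00, -7.35182383e-02]), 'joint_velocities': array([ 0.0002679 ,  0.00078992,  0.00202562,  0.00065765, -0.00117118,
       -0.0001547 ]), 'tau': array([ 1.07947760e-04, -4.57575703e+01, -2.51907563e+01,  1.85371464e-04,
        1.35685725e-02,  3.32865545e-05]), 'tcp_pos': array([0.17835483, 0.5459579 , 0.24938678]), 'orientation': array([ 5.32384396e-04,  8.09488796e-01,  5.87134465e-01, -8.51782198e-04]), 'ft_force': array([ 0.33895019, -0.33789368,  1.16901915]), 'ft_torque': array([ 0.02732648, -0.03454575, -0.01455411]), 'grip_width': 0.08550697708249363}
0.019
scene {'intrinsics': array([[461.70113421,   0.        , 315.88482598],
       [  0.        , 461.70113421, 202.55992819],
       [  0.        ,   0.        ,   1.        ]]), 'R': array([[ 9.99025766e-01, -4.00299354e-02,  1.85774649e-02],
       [ 5.
[... 290 characters left out ...]
  [  0.        ,   0.        ,   1.        ]]), 'R': array([[-1.43646605e-02, -9.99895336e-01, -1.72425842e-03],
       [-9.97482257e-01,  1.44497195e-02, -6.94287552e-02],
       [ 6.94464036e-02,  7.22596683e-04, -9.97585422e-01]]), 't': array([0.11107851, 0.50434091, 1.64029359])}
wrist {'intrinsics': array([[309.70691629,   0.        , 323.3663094 ],
       [  0.        , 309.70691629, 199.45014433],
       [  0.        ,   0.        ,   1.        ]]), 'R': array([[ 3.10188829e-01,  9.50674819e-01, -5.28571115e-04],
       [ 8.97754239e-01, -2.92738747e-01,  3.29152477e-01],
       [ 3.12762238e-01, -1.02573948e-01, -9.44276637e-01]]), 't': array([-0.57382214, -0.04351544,  0.3816051 ])}
```

View pics/scene0.png

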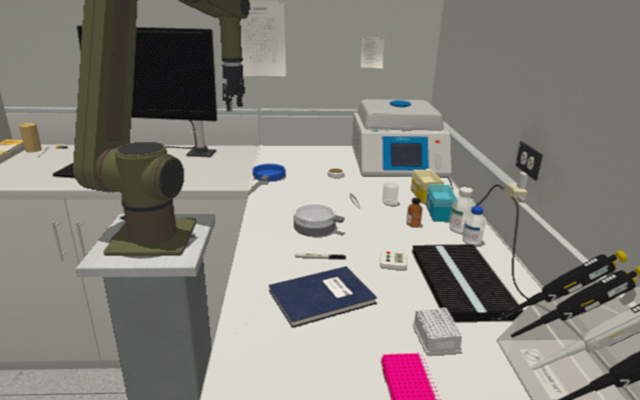

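View pics/top0.png

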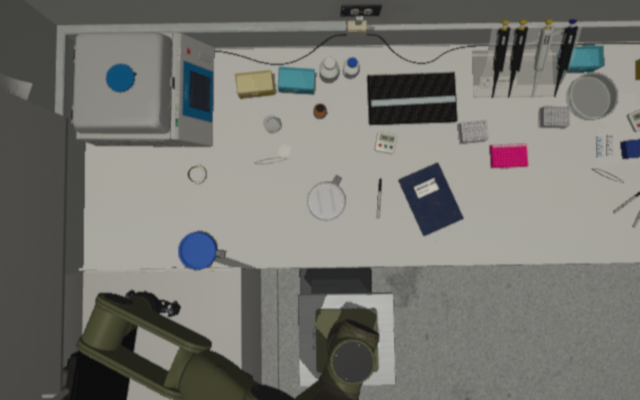

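View pics/wrist0.png

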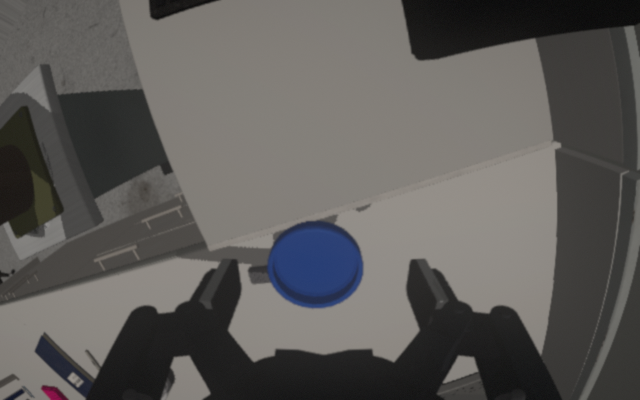

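```bash
cat > h.py <<'E'
import numpy as np, cv2
from scipy.spatial.transform import Rotation as Ro
def back(c,px,z):
    K,R,t=c["intrinsics"],c["R"],c["t"]
    d=np.linalg.inv(K)@np.array([px[0],px[1],1.])
    o=-R.T@t; w=R.T@d
    return o+w*(z-o[2])/w[2]
def backf(c,px,z):
    K,R,t=c["intrinsics"],c["R"],c["t"]
    u=np.array([px[0]-K[0,2],px[1]-K[1,2]])/K[0,0]; r=np.linalg.norm(u)
    d=np.array([*(np.sin(r)*u/max(r,1e-9)),np.cos(r)])
    o=-R.T@t; w=R.T@d
    return o+w*(z-o[2])/w[2]
def projf(c,X):
    K,R,t=c["intrinsics"],c["R"],c["t"]
    p=R@np.asarray(X,float)+t; n=np.linalg.norm(p[:2]); th=np.arctan2(n,p[2])
    return np.array([K[0,2],K[1,2]])+K[0,0]*th*p[:2]/max(n,1e-12)
def proj(c,X):
    p=c["K"] if 0 else c["intrinsics"]@(c["R"]@np.asarray(X,float)+c["t"]); return p[:2]/p[2]
def Rm(st):
    w,x,y,z=st["orientation"]; return Ro.from_quat([x,y,z,w])
E
python3 - <<'E'
from h import *; from workcell import eyes
c=eyes.calibration("top")
for n,p,z in [("lid",(326,200),.05),("tab",(337,181),.044),("book",(431,199),.016),("blue",(199,250),.03),("pen",(379,199),.01),("timer",(386,143),.02),("white spot",(285,150),0)]: print(n,back(c,p,z))
im=cv2.imread("pics/top0.png"); cv2.imwrite("pics/topz.png",cv2.resize(im[130:260,230:480],None,fx=3.2,fy=3.2,interpolation=cv2.INTER_CUBIC))
E
```

```text
lid [0.46305775 0.06003777 0.05      ]
tab [0.52585778 0.02237327 0.044     ]
book [ 0.46283849 -0.29411673  0.016     ]
blue [0.30419446 0.48312325 0.03      ]
pen [ 0.46563556 -0.12003137  0.01      ]
timer [ 0.65443595 -0.14686873  0.02      ]
white spot [0.63852805 0.1962349  0.        ]
```

View pics/topz.png

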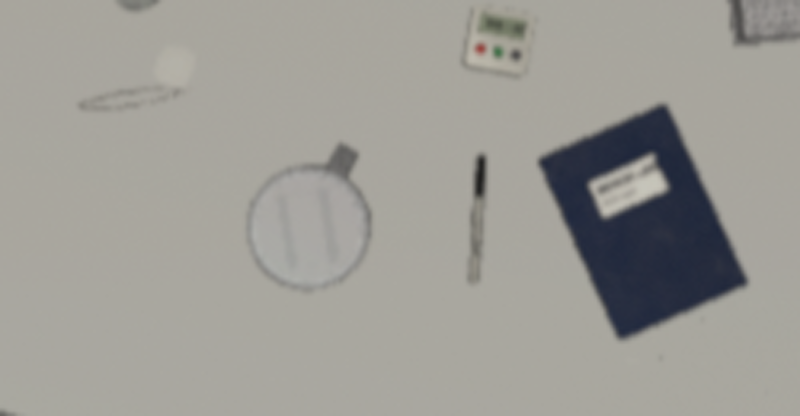

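```bash
cat >> h.py <<'E'
def plan(st,P,Rt=None,n=None,close=-1):
    "relative move to P (world) and Rt in tool frame; prints total & per-row units"
    R=Rm(st); d=R.inv().apply(np.asarray(P)-st["tcp_pos"])
    rv=np.zeros(3) if Rt is None else (R.inv()*Rt).as_rotvec()
    print("R x",R.as_matrix()[:,0].round(3),"z",R.as_matrix()[:,2].round(3),"pos",st["tcp_pos"].round(4))
    print("tool d",d.round(4),"rv",rv.round(4))
    if n is None: n=int(np.ceil(max(np.linalg.norm(d)/.04,np.linalg.norm(rv)/.12,1)))
    print("n",n,"units/row at start",(d/.5/n).round(4),(rv/.12/n).round(3))
def down(ax):
    "tool z down, tool x along azimuth ax (rad)"
    x=np.array([np.cos(ax),np.sin(ax),0]); z=np.array([0,0,-1.]); return Ro.from_matrix(np.c_[x,np.cross(z,x),z])
E
python3 - <<'E'
from h import *; from workcell import eyes,arm
s=arm.get_state(); c=eyes.calibration("wrist")
R=Rm(s); print(R.as_matrix().round(3))
o=-c["R"].T@c["t"]; print("cam in tool",R.inv().apply(o-s["tcp_pos"]), "axis in tool",R.inv().apply(c["R"][2]), "camx",R.inv().apply(c["R"][0]))
for a in (59,-121): plan(s,[.48,.10,.25],down(np.radians(a)))
E
```

```text
[[ 0.311  0.951 -0.001]
 [ 0.951 -0.311 -0.001]
 [-0.002 -0.    -1.   ]]
cam in tool [-0.00066031 -0.08475898 -0.12488231] axis in tool [0.00142481 0.32929829 0.94422487] camx [ 9.99998985e-01 -4.48423438e-04 -1.35257962e-03]
R x [ 0.311  0.951 -0.002] z [-0.001 -0.001 -1.   ] pos [0.1784 0.5461 0.2496]
tool d [-3.304e-01  4.252e-01  1.000e-04] rv [0.     0.0016 0.2252]
n 14 units/row at start [-0.0472  0.0607  0.    ] [0.    0.001 0.134]
R x [ 0.311  0.951 -0.002] z [-0.001 -0.001 -1.   ] pos [0.1784 0.5461 0.2496]
tool d [-3.304e-01  4.252e-01  1.000e-04] rv [-2.4000e-03  1.0000e-04 -2.9164e+00]
n 25 units/row at start [-0.0264  0.034   0.    ] [-0.001  0.    -0.972]
```

```bash
python3 - <<'E'
from h import *; from workcell import eyes,arm
plan(arm.get_state(),[.44,.075,.18],down(np.radians(59)))
E
```

```text
R x [ 0.311  0.951 -0.002] z [-0.001 -0.001 -1.   ] pos [0.1784 0.5461 0.2496]
tool d [-0.3664  0.395   0.0701] rv [0.     0.0016 0.2252]
n 14 units/row at start [-0.0523  0.0564  0.01  ] [0.    0.001 0.134]
```

Call:
{"api": "step_arm", "payload": {
  "rows": [
    [-1,-0.02,0.022,0,0,0,0],
    [-1,-0.05,0.054,0.0,0,0,0],
    [-1,-0.05,0.054,0.0,0,0,0],
    [-1,-0.05,0.054,0.0,0,0,0],
    [-1,-0.05,0.054,0.0,0,0,0],
    [-1,-0.05,0.054,0.0,0,0,0],
    [-1,-0.05,0.054,0.0,0,0,0],
    [-1,-0.05,0.054,0.0,0,0,0],
    [-1,-0.05,0.054,0.02,0,0,0],
    [-1,-0.05,0.054,0.02,0,0,0]
  ]
}}

```text
t: 0.98
tcp_pos: [0.3511, 0.2325, 0.228]
orientation: [0.001, 0.805, 0.593, 0.0]
ft_force: [0.4, 0.6, 0.7]
grip_width: 0.085
```

```bash
python3 - <<'E'
from h import *; from workcell import eyes,arm
s=arm.get_state();print(s["t"],s["joint_positions"].round(3))
plan(s,[.44,.075,.18],down(np.radians(59)))
E
```

```text
0.9833 [ 0.486  0.11   1.836 -0.003  1.194 -0.782]
R x [ 0.297  0.955 -0.001] z [ 0.002 -0.002 -1.   ] pos [0.3511 0.2325 0.228 ]
tool d [-0.1239  0.1315  0.0484] rv [0.0027 0.0005 0.2394]
n 5 units/row at start [-0.0496  0.0526  0.0194] [0.004 0.001 0.399]
```

Call:
{"api": "step_arm", "payload": {
  "rows": [
    [-1,-0.05,0.05,0.02,0,0,0],
    [-1,-0.05,0.05,0.02,0,0,0],
    [-1,-0.05,0.05,0.02,0,0,0],
    [-1,-0.05,0.05,0.02,0,0,0.2],
    [-1,-0.02,0.03,0.01,0,0,0.6],
    [-1,0,0,0,0,0,0.6],
    [-1,0,0,0,0,0,0.5],
    [-1,0,0,0,0,0,0]
  ]
}}

```text
t: 1.65
tcp_pos: [0.4286, 0.0716, 0.1799]
orientation: [0.003, 0.873, 0.488, -0.001]
ft_force: [-1.0, 0.4, -0.1]
grip_width: 0.0854
```

```bash
python3 - <<'E'
from h import *; from workcell import eyes,arm
s=arm.get_state();print(s["t"],s["joint_positions"].round(3))
plan(s,[.44,.075,.18],down(np.radians(59)))
c=eyes.calibration("wrist"); im=eyes.capture("wrist"); cv2.imwrite("pics/w1.png",im)
import pickle; pickle.dump(c,open("w1.pkl","wb"))
E
```

```text
1.65 [ 0.074  0.186  1.885 -0.008  1.071 -0.941]
R x [ 0.524  0.852 -0.006] z [ 0.001 -0.007 -1.   ] pos [0.4286 0.0716 0.1799]
tool d [ 0.0088  0.0079 -0.0001] rv [ 0.0043  0.0056 -0.0105]
n 1 units/row at start [ 0.0177  0.0158 -0.0002] [ 0.036  0.047 -0.087]
```

View pics/w1.png

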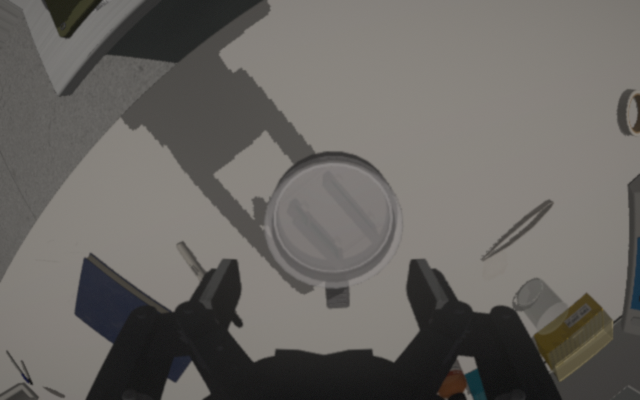

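```bash
cat > ov.py <<'E'
from h import *; import pickle
def overlay(imf,pk,out,C,yaw,roi=(230,130,200,190),sc=4,extra=[]):
    im=cv2.imread(imf); c=pickle.load(open(pk,"rb"))
    x0,y0,w,h=roi; z=cv2.resize(im[y0:y0+h,x0:x0+w],None,fx=sc,fy=sc,interpolation=cv2.INTER_CUBIC)
    z=cv2.convertScaleAbs(z,alpha=1.5)
    def pl(pts,col,cl=True):
        q=np.array([(projf(c,p)-[x0,y0]+.5)*sc for p in pts]).astype(int); cv2.polylines(z,[q],cl,col,1)
    a=np.linspace(0,2*np.pi,80)
    u=np.array([np.cos(yaw),np.sin(yaw)]); v=np.array([-u[1],u[0]])
    for hgt,col in ((.054,(0,255,0)),(.028,(0,255,255))): pl([[C[0]+.064*np.cos(t),C[1]+.064*np.sin(t),hgt] for t in a],col)
    for zz,col in ((.05,(0,0,255)),):
        pl([[*(np.array(C[:2])+r*u+s*v),zz] for r,s in ((.064,.012),(.092,.012),(.092,-.012),(.064,-.012))],col)
    for pts,col in extra: pl(pts,col)
    cv2.imwrite(out,z)
E
python3 - <<'E'
from ov import *
c=pickle.load(open("w1.pkl","rb"))
t=backf(c,(338,297),.050);print(t)
C=[.463,.060]; yaw=np.arctan2(t[1]-C[1],t[0]-C[0]); print(np.degrees(yaw),np.hypot(*(t[:2]-C)))
overlay("pics/w1.png","w1.pkl","pics/o1.png",C,yaw)
E
```

```text
[0.5298222 0.0258393 0.05     ]
-27.076927668667093 0.07504772185254881
```

View pics/o1.png

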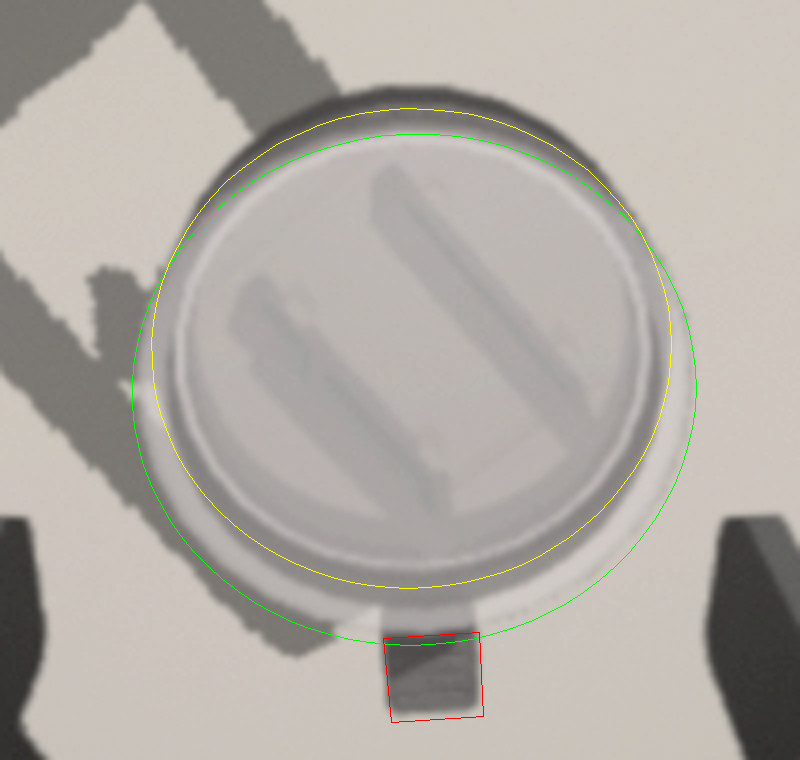

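```bash
python3 - <<'E'
from ov import *
C=[.4615,.0605]
a=np.linspace(0,2*np.pi,80)
overlay("pics/w1.png","w1.pkl","pics/o2.png",C,np.radians(-29.),extra=[([[C[0]+.064*np.cos(t),C[1]+.064*np.sin(t),0] for t in a],(255,0,0))])
E
```

```text
(no output)
```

View pics/o2.png

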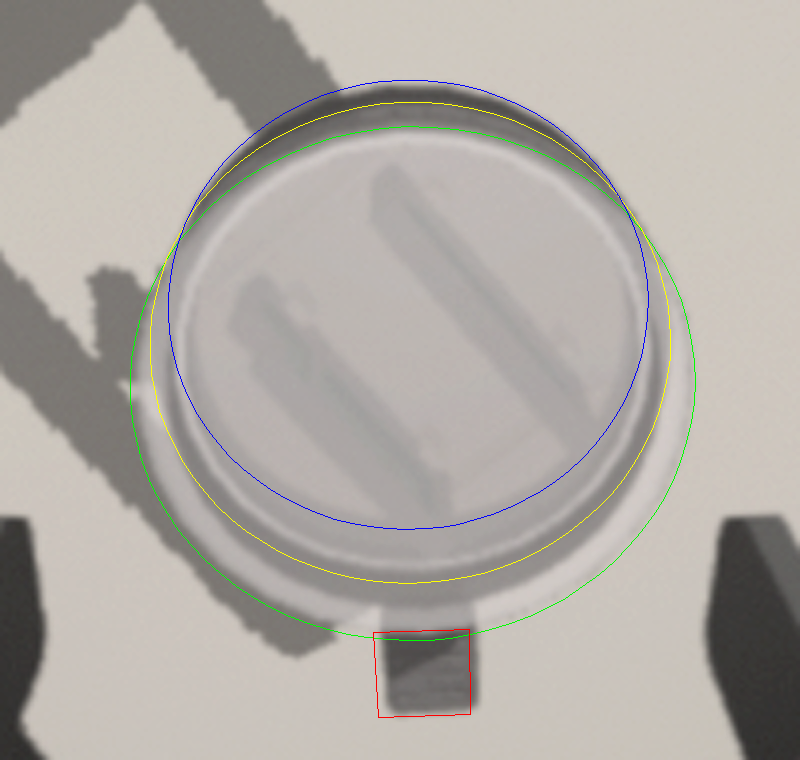

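```bash
python3 - <<'E'
from h import *; from workcell import eyes,arm
plan(arm.get_state(),[.531,.0245,.11],down(np.radians(62.5)),n=5)
E
```

```text
R x [ 0.521  0.853 -0.006] z [ 0.001 -0.007 -1.   ] pos [0.4284 0.0718 0.1799]
tool d [0.0135 0.1119 0.0703] rv [ 0.004   0.0059 -0.0685]
n 5 units/row at start [0.0054 0.0448 0.0281] [ 0.007  0.01  -0.114]
```

Call:
{"api": "step_arm", "payload": {
  "rows": [
    [-1,0.004,0.045,0.02,0.007,0.01,-0.13],
    [-1,0.004,0.045,0.025,0.007,0.01,-0.13],
    [-1,0.004,0.045,0.03,0.007,0.01,-0.13],
    [-1,0.004,0.045,0.03,0.007,0.01,-0.13],
    [-1,0.004,0.045,0.03,0.007,0.01,-0.1],
    [-1,0,0,0,0,0,0]
  ]
}}

```text
t: 2.2
tcp_pos: [0.5324, 0.0244, 0.1122]
orientation: [0.001, 0.848, 0.53, 0.002]
ft_force: [-0.6, -0.1, -1.2]
grip_width: 0.0851
```

```bash
python3 - <<'E'
from h import *; from workcell import eyes,arm
s=arm.get_state();print(s["t"],s["joint_positions"].round(3))
plan(s,[.531,.0245,.11],down(np.radians(62.5)))
c=eyes.calibration("wrist"); im=eyes.capture("wrist"); cv2.imwrite("pics/w2.png",im)
import pickle; pickle.dump(c,open("w2.pkl","wb"))
from ov import *
overlay("pics/w2.png","w2.pkl","pics/o3.png",[.4625,.06],np.radians(-27.5),roi=(200,100,240,200),sc=3)
E
```

```text
2.2 [-3.400e-02  3.930e-01  1.777e+00  1.000e-03  9.680e-01 -1.153e+00]
R x [0.437 0.899 0.002] z [ 0.004  0.001 -1.   ] pos [0.5324 0.0244 0.1122]
tool d [-0.0006 -0.0013  0.0022] rv [ 0.003  -0.0022  0.0274]
n 1 units/row at start [-0.0011 -0.0026  0.0043] [ 0.025 -0.018  0.228]
```

View pics/o3.png

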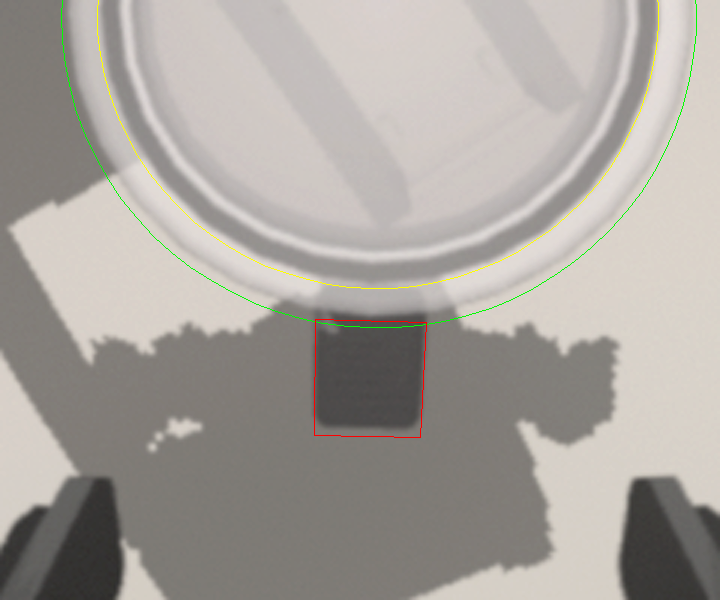

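Call:
{"api": "step_arm", "payload": {
  "rows": [
    [-1,-0.001,-0.001,0.04,0.02,-0.02,0.2],
    [-1,0,-0.0,0.04,0,0,0],
    [-1,0,0,0.04,0,0,0],
    [-1,0,0,0.012,0,0,0],
    [-1,0,0,0,0,0,0]
  ]
}}

```text
t: 2.67
tcp_pos: [0.5266, 0.0272, 0.0482]
orientation: [-0.001, 0.852, 0.523, -0.0]
ft_force: [0.9, -0.0, -0.3]
grip_width: 0.085
```

```bash
python3 - <<'E'
from h import *; from workcell import eyes,arm
s=arm.get_state();print(s["t"],s["joint_positions"].round(3))
plan(s,[.5315,.024,.044],down(np.radians(62.5)))
c=eyes.calibration("wrist"); im=eyes.capture("wrist"); cv2.imwrite("pics/w3.png",im)
E
```

```text
2.6667 [-2.900e-02  4.790e-01  1.848e+00  1.000e-03  8.150e-01 -1.130e+00]
R x [ 0.453  0.891 -0.   ] z [-0.001  0.    -1.   ] pos [0.5266 0.0272 0.0482]
tool d [-0.0006  0.0058  0.0042] rv [-0.0014  0.0002  0.0097]
n 1 units/row at start [-0.0013  0.0117  0.0084] [-0.012  0.002  0.081]
```

View pics/w3.png

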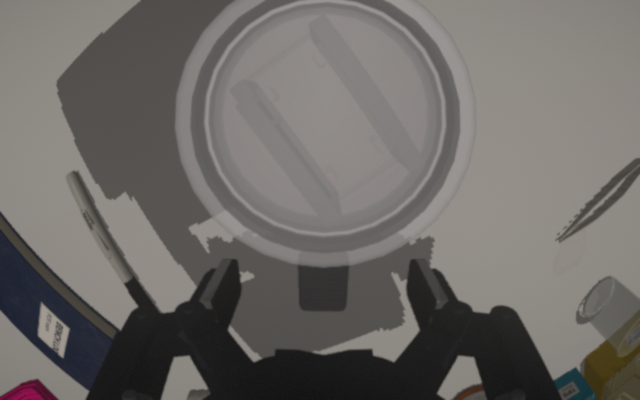

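Call:
{"api": "step_arm", "payload": {
  "rows": [
    [-1,-0.001,0.012,0.008,0,0,0.08],
    [-1,0,0.002,0.001,0,0,0],
    [-1,0,0,0,0,0,0]
  ]
}}

```text
t: 2.97
tcp_pos: [0.5338, 0.0241, 0.0471]
orientation: [0.001, 0.855, 0.519, 0.001]
ft_force: [-0.8, 0.1, -0.7]
grip_width: 0.0855
```

```bash
python3 - <<'E'
from h import *; from workcell import eyes,arm
s=arm.get_state();print(s["t"],s["ft_force"])
plan(s,[.5315,.024,.044],down(np.radians(62.5)))
E
```

```text
2.9667 [-0.84652313  0.14522688 -0.70347303]
R x [0.461 0.888 0.002] z [ 0.003  0.    -1.   ] pos [0.5338 0.0241 0.0471]
tool d [-0.0011 -0.002   0.0031] rv [ 0.0023 -0.0016  0.0013]
n 1 units/row at start [-0.0023 -0.0041  0.0062] [ 0.019 -0.014  0.011]
```

Call:
{"api": "step_arm", "payload": {
  "rows": [
    [-1,-0.002,-0.004,0.007,0,0,0],
    [0.2,0,0,0,0,0,0],
    [0.4,0,0,0,0,0,0],
    [1,0,0,0,0,0,0],
    [1,0,0,0,0,0,0],
    [1,0,0,0,0,0,0],
    [1,0,0,0,0,0,0],
    [1,0,0,0,0,0,0]
  ],
  "grip_force": 80
}}

```text
t: 3.63
tcp_pos: [0.5333, 0.0238, 0.0459]
orientation: [0.002, 0.855, 0.519, 0.003]
ft_force: [-0.1, -0.6, -0.2]
grip_width: 0.0225
```

```bash
python3 - <<'E'
from h import *; from workcell import eyes,arm
s=arm.get_state();print(s["t"],s["ft_force"],s["grip_width"])
plan(s,[.5315,.024,.044],down(np.radians(62.5)))
c=eyes.calibration("wrist"); im=eyes.capture("wrist"); cv2.imwrite("pics/w4.png",im)
E
```

```text
3.6333 [-0.11771288 -0.62624862 -0.1662356 ] 0.02252700754730815
R x [0.461 0.888 0.004] z [ 0.008  0.    -1.   ] pos [0.5333 0.0238 0.0459]
tool d [-0.0007 -0.0017  0.0019] rv [ 0.0068 -0.0038  0.0011]
n 1 units/row at start [-0.0013 -0.0033  0.0039] [ 0.057 -0.032  0.009]
```

View pics/w4.png

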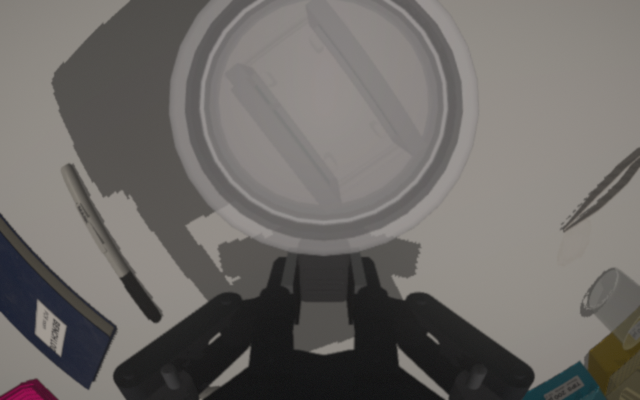

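Call:
{"api": "step_arm", "payload": {
  "rows": [
    [1,0,-0.001,-0.006,-0.17,0,0],
    [1,0,-0.0017,-0.0116,-0.333,0,0],
    [1,0,-0.0017,-0.0116,-0.333,0,0],
    [1,0,-0.0017,-0.0116,-0.333,0,0],
    [1,0,-0.0017,-0.0116,-0.333,0,0],
    [1,0,0,0,0,0,0]
  ]
}}

```text
t: 4.18
tcp_pos: [0.5273, 0.0262, 0.0721]
orientation: [0.083, 0.851, 0.516, 0.053]
ft_force: [-0.3, 0.9, -1.1]
grip_width: 0.0222
```

```bash
cat > tip.py <<'E'
from h import *; from workcell import eyes,arm
import sys
s=arm.get_state();R=Rm(s).as_matrix()
print("t",s["t"],s["ft_force"].round(2),s["ft_torque"].round(2),s["grip_width"],s["joint_positions"].round(3))
u=np.array([.887,-.462,0]); P0=np.array([.5333,.0238,.0459]); H=P0-.1452*u; H[2]=.028
th=np.arctan2(R[:,2]@u,-R[2,2]); print("tilt deg",np.degrees(th), "x axis",R[:,0].round(3))
d=s["tcp_pos"]-H; r,z=d@u,d[2]; print("lat",d@np.array([-u[1],u[0],0]))
a=.1452*np.cos(th)-.0179*np.sin(th),.1452*np.sin(th)+.0179*np.cos(th)
print("actual r,z",r,z,"ideal",a)
def tgt(thd):
    q=np.radians(thd); rr,zz=.1452*np.cos(q)-.0179*np.sin(q),.1452*np.sin(q)+.0179*np.cos(q)
    x=np.array([.462,.887,0]); zt=np.sin(q)*u+np.array([0,0,-np.cos(q)])
    plan(s,H+rr*u+np.array([0,0,zz]),Ro.from_matrix(np.c_[x,np.cross(zt,x),zt]),n=int(sys.argv[2]))
tgt(float(sys.argv[1]))
E
python3 tip.py 22 5
```

```text
t 4.1833 [-0.35  0.94 -1.06] [ 0.11  0.11 -0.04] 0.022209751449252014 [ 0.031  0.395  1.959 -0.16   0.619 -0.937]
tilt deg 11.297685125465735 x axis [0.462 0.887 0.004]
lat -0.0006233375879731301
actual r,z 0.13878782034273324 0.044111118463381324 ideal (np.float64(0.13887967100313295), np.float64(0.04599877152774358))
R x [0.462 0.887 0.004] z [ 0.176 -0.087 -0.981] pos [0.5273 0.0262 0.0721]
tool d [ 0.0007 -0.0054 -0.0285] rv [-0.1868 -0.004  -0.0012]
n 5 units/row at start [ 0.0003 -0.0021 -0.0114] [-0.311 -0.007 -0.002]
```

Call:
{"api": "step_arm", "payload": {
  "rows": [
    [1,0,-0.0019,-0.0125,-0.333,0,0],
    [1,0,-0.0019,-0.0125,-0.333,0,0],
    [1,0,-0.0019,-0.012,-0.333,0,0],
    [1,0,-0.0019,-0.012,-0.333,0,0],
    [1,0,-0.0019,-0.012,-0.333,0,0],
    [1,0,0,0,0,0,0]
  ]
}}

```text
t: 4.68
tcp_pos: [0.5148, 0.0322, 0.1005]
orientation: [0.17, 0.838, 0.508, 0.105]
ft_force: [-0.2, -0.5, -1.9]
grip_width: 0.0225
```

```bash
python3 tip.py 33 5; python3 - <<'E'
from h import *; from workcell import eyes,arm
for n in("scene","wrist"): cv2.imwrite(f"pics/{n}5.png",eyes.capture(n))
im=cv2.imread("pics/scene5.png"); cv2.imwrite("pics/s5z.png",cv2.resize(im[150:290,230:400],None,fx=4,fy=4))
E
```

```text
t 4.6833 [-0.18 -0.54 -1.86] [ 0.1   0.18 -0.01] 0.02253107101270797 [ 0.132  0.317  2.087 -0.529  0.455 -0.513]
tilt deg 23.052518241035894 x axis [0.461 0.887 0.004]
lat -0.0010375640228067196
actual r,z 0.12494887437844943 0.07245145045133 ideal (np.float64(0.12659605774978752), np.float64(0.07332726752179208))
R x [0.461 0.887 0.004] z [ 0.349 -0.177 -0.92 ] pos [0.5148 0.0322 0.1005]
tool d [ 0.0011 -0.0034 -0.025 ] rv [-0.1737 -0.004  -0.0015]
n 5 units/row at start [ 0.0005 -0.0014 -0.01  ] [-0.29  -0.007 -0.003]
```

View pics/s5z.png

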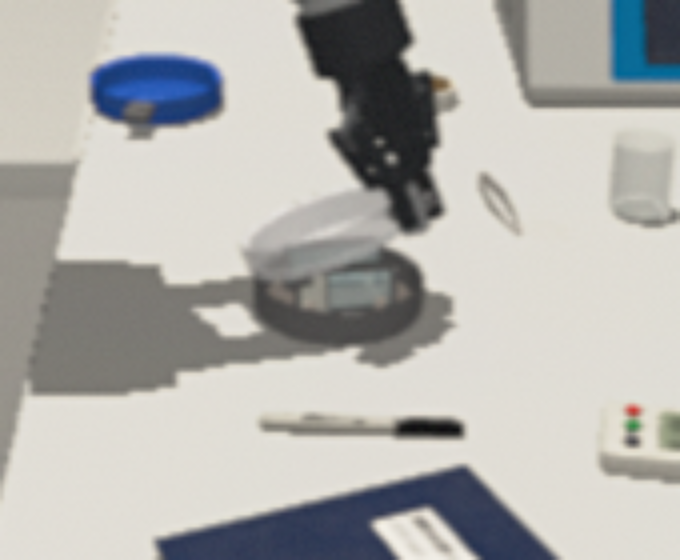

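View pics/wrist5.png

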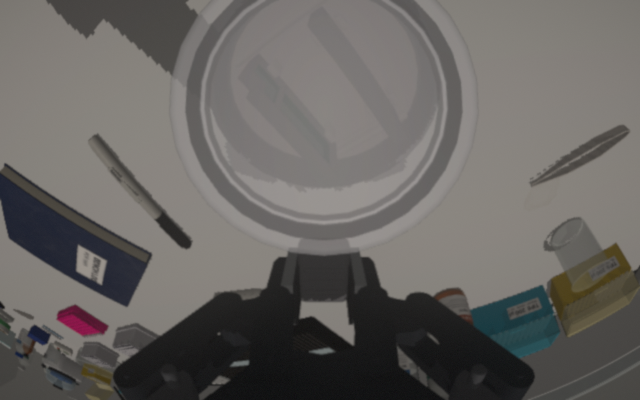

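Call:
{"api": "step_arm", "payload": {
  "rows": [
    [1,0.0004,-0.0012,-0.0105,-0.29,0,0],
    [1,0.0004,-0.0012,-0.0105,-0.29,0,0],
    [1,0.0004,-0.0012,-0.0105,-0.29,0,0],
    [1,0.0004,-0.0012,-0.0105,-0.29,0,0],
    [1,0.0004,-0.0012,-0.0105,-0.29,0,0],
    [1,0,0,0,0,0,0]
  ]
}}

```text
t: 5.28
tcp_pos: [0.5107, 0.038, 0.1229]
orientation: [0.244, 0.821, 0.493, 0.151]
ft_force: [-1.3, -0.2, -1.5]
grip_width: 0.0224
```

```bash
python3 tip.py 40 4
```

```text
t 5.2833 [-1.28 -0.24 -1.52] [ 0.18  0.26 -0.  ] 0.022407199366884692 [ 0.24   0.291  2.179 -1.074  0.422  0.106]
tilt deg 33.29359531130747 x axis [0.468 0.884 0.007]
lat 0.002155763779735094
actual r,z 0.11860737618853089 0.09485150121506675 ideal (np.float64(0.11154230323261205), np.float64(0.09466659701058247))
R x [0.468 0.884 0.007] z [ 0.488 -0.251 -0.836] pos [0.5107 0.038  0.1229]
tool d [-0.0022 -0.0091 -0.0206] rv [-0.1172 -0.002  -0.0098]
n 4 units/row at start [-0.0011 -0.0045 -0.0103] [-0.244 -0.004 -0.02 ]
```

```bash
python3 tip.py 33.3 1;  python3 - <<'E'
from h import *; from workcell import eyes,arm
for n in("scene","wrist"): cv2.imwrite(f"pics/{n}6.png",eyes.capture(n))
im=cv2.imread("pics/scene6.png"); cv2.imwrite("pics/s6z.png",cv2.resize(im[150:290,230:400],None,fx=4,fy=4,interpolation=cv2.INTER_CUBIC))
E
```

```text
t 5.2833 [-1.28 -0.24 -1.52] [ 0.18  0.26 -0.  ] 0.022407199366884692 [ 0.24   0.291  2.179 -1.074  0.422  0.106]
tilt deg 33.29359531130747 x axis [0.468 0.884 0.007]
lat 0.002155763779735094
actual r,z 0.11860737618853089 0.09485150121506675 ideal (np.float64(0.11154230323261205), np.float64(0.09466659701058247))
R x [0.468 0.884 0.007] z [ 0.488 -0.251 -0.836] pos [0.5107 0.038  0.1229]
tool d [-0.0022 -0.006  -0.0037] rv [-0.0002 -0.0025 -0.0096]
n 1 units/row at start [-0.0044 -0.0119 -0.0075] [-0.002 -0.021 -0.08 ]
```

View pics/s6z.png

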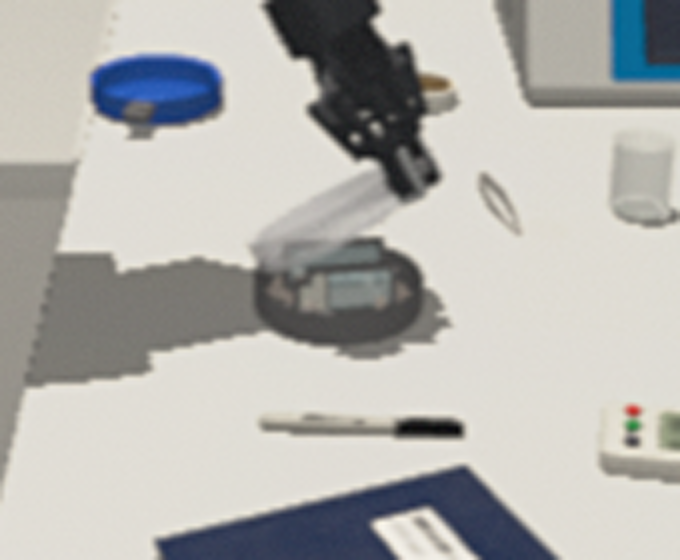

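View pics/wrist6.png

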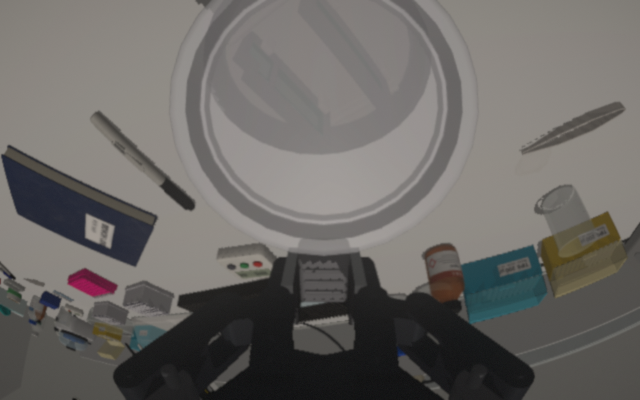

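Call:
{"api": "step_arm", "payload": {
  "rows": [
    [1,-0.002,-0.006,-0.0045,0,0,0],
    [1,-0.002,-0.006,-0.0035,0,0,-0.05],
    [1,0,0,0,0,0,0]
  ]
}}

```text
t: 5.63
tcp_pos: [0.5064, 0.0391, 0.1229]
orientation: [0.243, 0.821, 0.495, 0.15]
ft_force: [-0.3, -0.1, -2.0]
grip_width: 0.0225
```

```bash
python3 tip.py 33.3 1
```

```text
t 5.6333 [-0.34 -0.12 -1.96] [0.12 0.31 0.01] 0.022486003933462388 [ 0.245  0.287  2.185 -1.071  0.424  0.105]
tilt deg 33.16843832716294 x axis [0.466 0.885 0.006]
lat 0.0011706118769879564
actual r,z 0.1143362964020537 0.09490875297916813 ideal (np.float64(0.11174882680236314), np.float64(0.09442271817891838))
R x [0.466 0.885 0.006] z [ 0.486 -0.251 -0.837] pos [0.5064 0.0391 0.1229]
tool d [-0.0012 -0.0024 -0.0013] rv [-0.0024 -0.0022 -0.007 ]
n 1 units/row at start [-0.0024 -0.0049 -0.0027] [-0.02  -0.019 -0.058]
```

Call:
{"api": "step_arm", "payload": {
  "rows": [
    [1,-0.002,-0.006,-0.0005,0,0,0],
    [1,0,-0.002,0.001,0,0,0],
    [1,0,0,0,0,0,0]
  ]
}}

```text
t: 5.88
tcp_pos: [0.5035, 0.0394, 0.1204]
orientation: [0.243, 0.821, 0.494, 0.15]
ft_force: [0.7, -0.4, -2.0]
grip_width: 0.0221
```

```bash
python3 tip.py 33.3 1; sed -i 's/E$/E/' h.py; python3 - <<'E'
from h import *; from workcell import arm
s=arm.get_state(); plan(s,s["tcp_pos"]+[0,0,.1],n=4)
E
```

```text
t 5.8833 [ 0.68 -0.39 -2.  ] [0.13 0.24 0.05] 0.022108938011246096 [ 0.248  0.29   2.193 -1.092  0.421  0.132]
tilt deg 33.15768544704291 x axis [0.467 0.884 0.006]
lat 7.951497806066299e-06
actual r,z 0.11157955556425761 0.0924276717929424 ideal (np.float64(0.11176654544439538), np.float64(0.09440174426050559))
R x [0.467 0.884 0.006] z [ 0.486 -0.251 -0.837] pos [0.5035 0.0394 0.1204]
tool d [ 0.      0.0012 -0.0019] rv [-0.0026 -0.002  -0.0084]
n 1 units/row at start [ 0.      0.0024 -0.0038] [-0.022 -0.016 -0.07 ]
R x [0.467 0.884 0.006] z [ 0.486 -0.251 -0.837] pos [0.5035 0.0394 0.1204]
tool d [ 0.0006  0.0547 -0.0837] rv [0. 0. 0.]
n 4 units/row at start [ 0.0003  0.0273 -0.0419] [0. 0. 0.]
```

Call:
{"api": "step_arm", "payload": {
  "rows": [
    [1,0,0.006,-0.01,0,0,0],
    [1,0,0.022,-0.034,0,0,0],
    [1,0,0.022,-0.034,0,0,0],
    [1,0,0.022,-0.034,0.2,0,0],
    [1,0,0.022,-0.034,0.4,0,0],
    [1,0,0.016,-0.03,0.6,0,0],
    [1,0,0,0,0.6,0,0],
    [1,0,0,0,0.6,0,0],
    [1,0,0,0,0.6,0,0],
    [1,0,0,0,0.6,0,0]
  ]
}}

```text
t: 6.72
tcp_pos: [0.4951, 0.0423, 0.2262]
orientation: [0.05, 0.851, 0.521, 0.033]
ft_force: [-0.8, 0.6, -3.1]
grip_width: 0.0222
```

```bash
python3 - <<'E'
from h import *; from workcell import arm,eyes
s=arm.get_state(); print(s["t"],s["joint_positions"].round(3)); plan(s,[.54,.22,.17],down(np.radians(62.5)))
cv2.imwrite("pics/w7.png",eyes.capture("wrist"))
E
```

```text
6.7167 [ 0.039  0.172  1.771 -0.062  1.093 -1.034]
R x [0.455 0.891 0.004] z [ 0.108 -0.051 -0.993] pos [0.4951 0.0423 0.2262]
tool d [ 0.1785 -0.0472  0.0516] rv [ 0.1194 -0.0044  0.0078]
n 5 units/row at start [ 0.0714 -0.0189  0.0206] [ 0.199 -0.007  0.013]
```

View pics/w7.png

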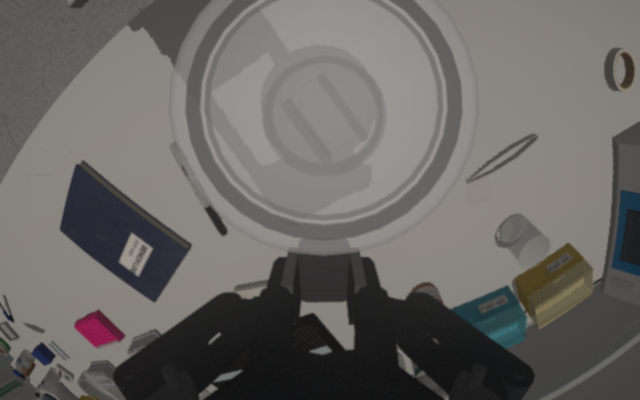

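Call:
{"api": "step_arm", "payload": {
  "rows": [
    [1,0.04,-0.006,0,0.2,0,0],
    [1,0.07,-0.006,0,0.3,0,0],
    [1,0.07,-0.006,0.015,0.3,0,0],
    [1,0.07,-0.006,0.03,0.2,0,0],
    [1,0.06,-0.006,0.03,0,0,0],
    [1,0.02,0,0.03,0,0,0],
    [1,0,0,0,0,0,0]
  ]
}}

```text
t: 7.35
tcp_pos: [0.566, 0.1972, 0.1705]
orientation: [0.002, 0.856, 0.518, 0.003]
ft_force: [-0.1, -0.2, -2.3]
grip_width: 0.0222
```

```bash
python3 - <<'E'
from h import *; from workcell import arm,eyes
s=arm.get_state(); print(s["t"],s["joint_positions"].round(3),s["ft_force"]); plan(s,[.502,.223,.06],down(np.radians(62.5)))
E
```

```text
7.35 [ 0.266  0.405  1.568 -0.002  1.161 -0.821] [-0.0565317  -0.16161472 -2.27425208]
R x [0.464 0.886 0.003] z [ 0.007 -0.    -1.   ] pos [0.566  0.1972 0.1705]
tool d [-0.0072 -0.0694  0.11  ] rv [ 0.0067 -0.0032 -0.0025]
n 4 units/row at start [-0.0036 -0.0347  0.055 ] [ 0.014 -0.007 -0.005]
```

Call:
{"api": "step_arm", "payload": {
  "rows": [
    [1,-0.004,-0.035,0.02,0.015,0,0],
    [1,-0.004,-0.035,0.04,0.015,0,0],
    [1,-0.004,-0.035,0.05,0.015,0,0],
    [1,-0.002,-0.03,0.05,0.015,0,0],
    [1,0,0,0.03,0,0,0],
    [1,0,0,0.01,0,0,0],
    [1,0,0,0,0,0,0]
  ]
}}

```text
t: 7.93
tcp_pos: [0.4999, 0.2202, 0.0681]
orientation: [0.004, 0.855, 0.519, 0.002]
ft_force: [-0.3, 0.4, -1.1]
grip_width: 0.0226
```

```bash
python3 - <<'E'
from h import *; from workcell import arm,eyes
s=arm.get_state(); print(s["t"],s["joint_positions"].round(3),s["ft_force"]); plan(s,[.502,.223,.023],down(np.radians(62.5)))
cv2.imwrite("pics/w8.png",eyes.capture("wrist"))
E
```

```text
7.9333 [ 0.341  0.466  1.794 -0.008  0.875 -0.745] [-0.29341947  0.39257473 -1.1094738 ]
R x [0.461 0.887 0.   ] z [ 0.008 -0.003 -1.   ] pos [0.4999 0.2202 0.0681]
tool d [0.0034 0.0001 0.0451] rv [ 0.0085 -0.0005  0.0004]
n 2 units/row at start [0.0034 0.0001 0.0451] [ 0.035 -0.002  0.002]
```

View pics/w8.png

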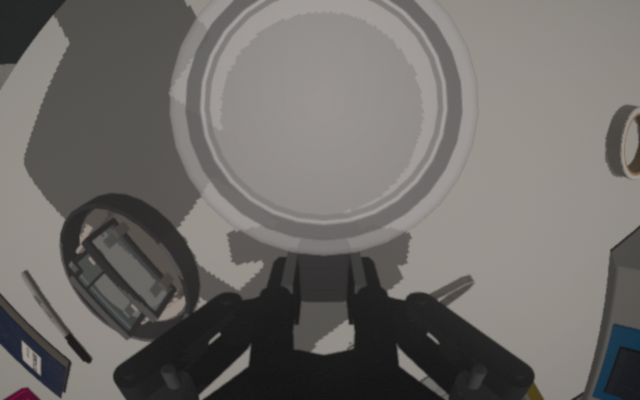

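Call:
{"api": "step_arm", "payload": {
  "rows": [
    [1,0,0,0.02,0.03,0,0],
    [1,0,0,0.02,0.03,0,0],
    [1,0,0,0.02,0,0,0],
    [1,0,0,0.012,0,0,0],
    [1,0,0,0.008,0,0,0],
    [1,0,0,0,0,0,0]
  ]
}}

```text
t: 8.48
tcp_pos: [0.5069, 0.2202, 0.0293]
orientation: [0.002, 0.855, 0.518, 0.006]
ft_force: [-0.8, -0.2, -1.2]
grip_width: 0.0225
```

```bash
python3 - <<'E'
from h import *; from workcell import arm,eyes
s=arm.get_state(); print(s["t"],s["ft_force"],s["ft_torque"]); plan(s,[.502,.223,.022],down(np.radians(62.5)))
E
```

```text
8.4833 [-0.80700767 -0.18108786 -1.23083575] [-0.0776733  -0.12031299  0.03213173]
R x [0.463 0.886 0.009] z [ 0.013  0.003 -1.   ] pos [0.5069 0.2202 0.0293]
tool d [ 0.0002 -0.0057  0.0073] rv [ 0.01  -0.009 -0.002]
n 1 units/row at start [ 0.0003 -0.0115  0.0145] [ 0.083 -0.075 -0.017]
```

Call:
{"api": "step_arm", "payload": {
  "rows": [
    [1,0,0,0.004,0.1,-0.07,0],
    [1,0,0,0.004,0,0,0],
    [1,0,0,0,0,0,0]
  ]
}}

```text
t: 8.73
tcp_pos: [0.5073, 0.2201, 0.0247]
orientation: [-0.001, 0.855, 0.518, -0.001]
ft_force: [0.8, 0.2, -2.3]
grip_width: 0.0227
```

```bash
python3 - <<'E'
from h import *; from workcell import arm,eyes
s=arm.get_state(); print(s["t"],s["ft_force"],s["ft_torque"]); plan(s,[.507,.2202,.022],down(np.radians(62.5)))
E
```

```text
8.7333 [ 0.84489517  0.24129108 -2.31114313] [-0.03984849 -0.05864451 -0.06061863]
R x [ 0.464  0.886 -0.   ] z [-0.003  0.001 -1.   ] pos [0.5073 0.2201 0.0247]
tool d [-0.0001 -0.0003  0.0027] rv [-0.0034  0.0004 -0.0022]
n 1 units/row at start [-0.0002 -0.0006  0.0053] [-0.028  0.004 -0.019]
```

Call:
{"api": "step_arm", "payload": {
  "rows": [
    [1,0,0,0.004,-0.02,0,0],
    [1,0,0,0.002,0,0,0],
    [1,0,0,0,0,0,0]
  ]
}}

```text
t: 8.98
tcp_pos: [0.508, 0.2204, 0.0219]
orientation: [-0.0, 0.855, 0.518, 0.0]
ft_force: [-0.0, -0.7, -0.6]
grip_width: 0.0228
```

```bash
python3 - <<'E'
from h import *; from workcell import arm,eyes
s=arm.get_state(); print(s["t"],s["ft_force"],s["ft_torque"]); plan(s,[.507,.2202,.022],down(np.radians(62.5)))
E
```

```text
8.9833 [-0.00273054 -0.65139641 -0.56816131] [-0.05488553 -0.07274533  0.03947617]
R x [0.464 0.886 0.   ] z [ 0.  0. -1.] pos [0.508  0.2204 0.0219]
tool d [-0.0006 -0.0008 -0.0001] rv [ 0.0001 -0.0004 -0.0021]
n 1 units/row at start [-0.0012 -0.0016 -0.0002] [ 0.001 -0.004 -0.018]
```

Touching or within a millimetre. One more small push, then open.

Call:
{"api": "step_arm", "payload": {
  "rows": [
    [1,0,0,0.002,0,0,0],
    [0.6,0,0,0,0,0,0],
    [0.3,0,0,0,0,0,0],
    [0,0,0,0,0,0,0],
    [-1,0,0,0,0,0,0],
    [-1,0,0,0,0,0,0],
    [-1,0,0,0,0,0,0],
    [-1,0,0,0,0,0,0]
  ]
}}

```text
t: 9.65
tcp_pos: [0.5086, 0.2209, 0.0223]
orientation: [0.0, 0.855, 0.518, 0.002]
ft_force: [-0.1, 0.1, 0.1]
grip_width: 0.0853
```

```bash
python3 - <<'E'
from h import *; from workcell import arm,eyes
s=arm.get_state(); print(s["t"],s["ft_force"],s["grip_width"]); plan(s,[.507,.2202,.15],down(np.radians(62.5)))
cv2.imwrite("pics/w9.png",eyes.capture("wrist"))
E
```

```text
9.65 [-0.14598434  0.12599682  0.13339056] 0.08529485812497366
R x [0.464 0.886 0.003] z [ 0.003  0.002 -1.   ] pos [0.5086 0.2209 0.0223]
tool d [-0.001  -0.0009 -0.1278] rv [ 0.0017 -0.0026 -0.0022]
n 4 units/row at start [-0.0005 -0.0004 -0.0639] [ 0.004 -0.005 -0.005]
```

View pics/w9.png

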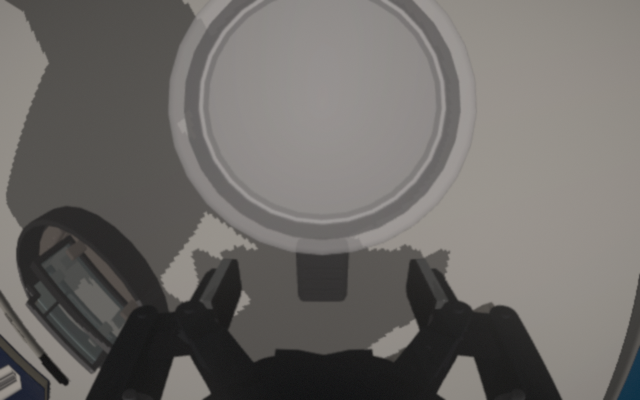

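Call:
{"api": "step_arm", "payload": {
  "rows": [
    [-1,0,0,-0.02,0,0,0],
    [-1,0,0,-0.06,0,0,0],
    [-1,0,0,-0.07,0,0,0],
    [-1,0,0,-0.07,0,0,0],
    [-1,0,0,-0.07,0,0,0],
    [-1,0,0,-0.03,0,0,0],
    [-1,0,0,0,0,0,0]
  ]
}}

```text
t: 10.28
tcp_pos: [0.5064, 0.22, 0.1906]
orientation: [-0.001, 0.855, 0.518, -0.002]
ft_force: [0.6, 0.4, 0.5]
grip_width: 0.0852
```

```bash
python3 - <<'E'
from h import *; from workcell import arm,eyes
s=arm.get_state(); print(s["t"],s["joint_positions"].round(3),s["grip_width"]); plan(s,[.435,.062,.18],down(np.radians(96)))
c=eyes.calibration("wrist"); im=eyes.capture("wrist"); cv2.imwrite("pics/w10.png",im)
E
```

```text
10.2833 [ 3.330e-01  3.290e-01  1.636e+00  1.000e-03  1.179e+00 -7.560e-01] 0.08522482347276876
R x [ 0.464  0.886 -0.002] z [-0.003 -0.001 -1.   ] pos [0.5064 0.22   0.1906]
tool d [-0.1731  0.0101  0.011 ] rv [-0.0032  0.0011 -0.587 ]
n 5 units/row at start [-0.0692  0.004   0.0044] [-0.005  0.002 -0.978]
```

View pics/w10.png

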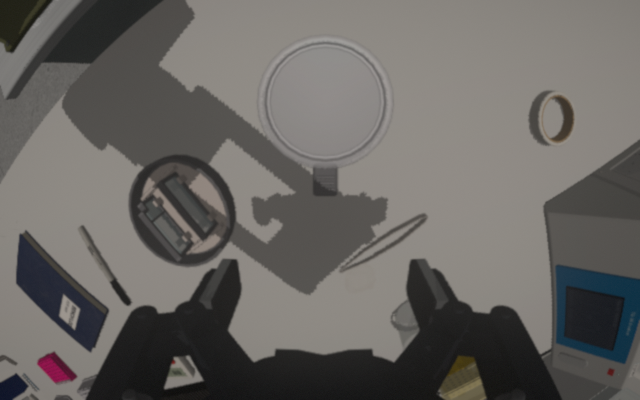

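Call:
{"api": "step_arm", "payload": {
  "rows": [
    [-1,-0.04,0.003,0,0,0,0],
    [-1,-0.07,0.003,0,0,0,0],
    [-1,-0.07,0.003,0,0,0,0],
    [-1,-0.07,0.003,0,0,0,0],
    [-1,-0.06,0.003,0,0,0,0],
    [-1,-0.02,0,0,0,0,-0.8],
    [-1,0,0,0,0,0,-1],
    [-1,0,0,0,0,0,-1],
    [-1,0,0,0,0,0,-1],
    [-1,0,0,0,0,0,-1]
  ]
}}

```text
t: 11.17
tcp_pos: [0.4217, 0.0637, 0.1766]
orientation: [-0.01, 0.664, 0.748, -0.01]
ft_force: [0.2, -0.4, 0.3]
grip_width: 0.0852
```

```bash
python3 - <<'E'
from h import *; from workcell import arm,eyes
s=arm.get_state(); print(s["t"],s["joint_positions"].round(3)); plan(s,[.43,.062,.18],down(np.radians(96)))
E
```

```text
11.1667 [ 0.051  0.192  1.887 -0.     1.09  -1.638]
R x [-0.118  0.993  0.002] z [-0.027 -0.002 -1.   ] pos [0.4217 0.0637 0.1766]
tool d [-0.0027  0.0079 -0.0036] rv [-0.0273 -0.0013  0.0138]
n 1 units/row at start [-0.0054  0.0158 -0.0073] [-0.228 -0.011  0.115]
```

Call:
{"api": "step_arm", "payload": {
  "rows": [
    [-1,-0.005,0.008,-0.005,-0.22,0,0.1],
    [-1,0,0,0,0,0,0]
  ]
}}

```text
t: 11.33
tcp_pos: [0.4239, 0.0613, 0.1763]
orientation: [-0.002, 0.669, 0.743, -0.001]
ft_force: [0.1, 0.7, -0.2]
grip_width: 0.0855
```

```bash
python3 - <<'E'
from h import *; from workcell import arm,eyes
s=arm.get_state(); print(s["t"],s["tcp_pos"])
c=eyes.calibration("wrist"); im=eyes.capture("wrist"); cv2.imwrite("pics/w11.png",im)
import pickle; pickle.dump(c,open("w11.pkl","wb"))
cv2.imwrite("pics/w11z.png",cv2.resize(im[120:320,230:430],None,fx=3,fy=3,interpolation=cv2.INTER_CUBIC))
E
```

```text
11.3333 [0.4239173  0.06126643 0.17625581]
```

View pics/w11z.png

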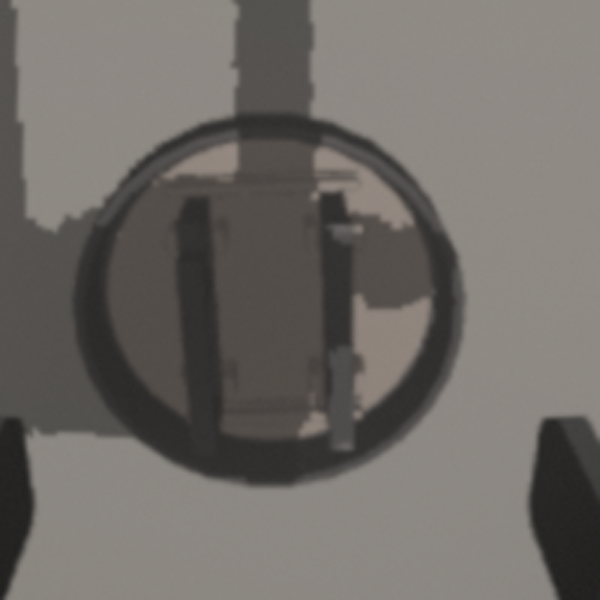

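```bash
python3 - <<'E'
from h import *; from workcell import arm,eyes
im=eyes.capture("scene"); cv2.imwrite("pics/s11.png",im)
a=cv2.resize(im[195:245,280:360],None,fx=9,fy=9,interpolation=cv2.INTER_CUBIC); cv2.imwrite("pics/s11z.png",a)
w=cv2.imread("pics/w11.png")[150:285,245:400]; w=cv2.convertScaleAbs(cv2.resize(w,None,fx=4.4,fy=4.4,interpolation=cv2.INTER_CUBIC),alpha=1.8,beta=-40); cv2.imwrite("pics/w11y.png",w)
E
```

```text
(no output)
```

View pics/s11z.png

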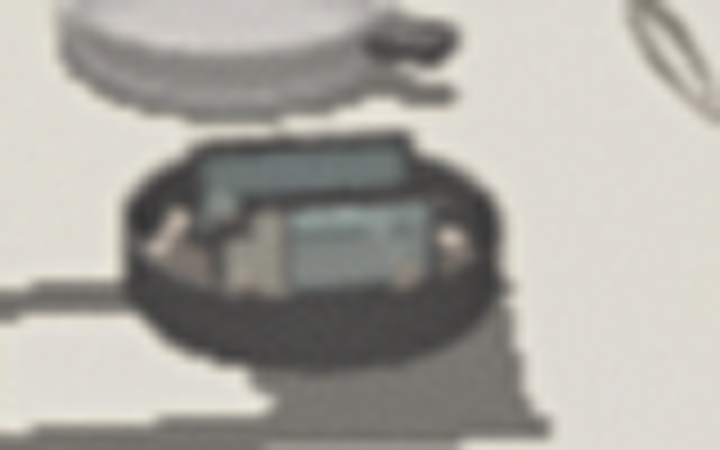

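View pics/w11y.png

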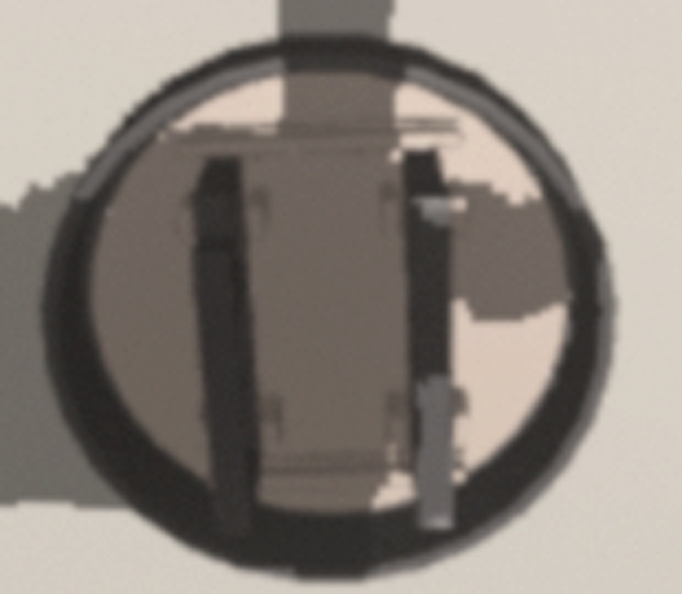

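```bash
python3 - <<'E'
from h import *; import pickle
c=pickle.load(open("w11.pkl","rb"))
f=lambda X,Y,z:backf(c,(245+X/4.4-.5,150+Y/4.4-.5),z)
A=f(233,533,.046);B=f(221,243,.046);D=f(219,160,.037);print(A,B,D,np.linalg.norm(A-B),np.linalg.norm((A-D)[:2]))
E1=f(436,527,.046);E2=f(421,153,.046);print(E1,E2,np.linalg.norm(E1-E2))
u=(B-A)/np.linalg.norm(B-A);print("az",np.degrees(np.arctan2(u[1],u[0])))
u2=(E2-E1)/np.linalg.norm(E2-E1);print("az2",np.degrees(np.arctan2(u2[1],u2[0])))
n=np.array([-u2[1],u2[0],0]);print("spacing",(A-E1)@n,(B-E1)@n)
print("origin",A+.038*u2,"grip",A+.028*u2)
E
```

```text
[0.50238024 0.04421955 0.046     ] [0.43481844 0.03692653 0.046     ] [0.42033449 0.03463939 0.037     ] 0.06795428814497909 0.08260318185245351
[0.49611567 0.08841089 0.046     ] [0.41206688 0.07439286 0.046     ] 0.08520976627280323
az -173.8390044224799
az2 -170.5311152218673
spacing 0.0446198307815455 0.040698767061557284
origin [0.46489799 0.0379681  0.046     ] grip [0.47476174 0.03961322 0.046     ]
```

```bash
cat > fk.py <<'E'
from h import *
from scipy.optimize import least_squares
D=[([1.1815,.30756,1.50767,0,1.32837,-.0735],[.17835,.54596,.24939]),
([.486,.110,1.836,-.003,1.194,-.782],[.3511,.2325,.228]),
([.074,.186,1.885,-.008,1.071,-.941],[.4286,.0716,.1799]),
([-.034,.393,1.777,.001,.968,-1.153],[.5324,.0244,.1122]),
([-.029,.479,1.848,.001,.815,-1.13],[.5266,.0272,.0482]),
([.031,.395,1.959,-.16,.619,-.937],[.5273,.0262,.0721]),
([.132,.317,2.087,-.529,.455,-.513],[.5148,.0322,.1005]),
([.24,.291,2.179,-1.074,.422,.106],[.5107,.038,.1229]),
([.245,.287,2.185,-1.071,.424,.105],[.5064,.0391,.1229]),
([.266,.405,1.568,-.002,1.161,-.821],[.566,.1972,.1705]),
([.341,.466,1.794,-.008,.875,-.745],[.4999,.2202,.0681]),
([.333,.329,1.636,.001,1.179,-.756],[.5064,.22,.1906])]
def fk(q,p,s=1):
    a0,h,L1,e,L2,L3=p
    Rz=lambda a:Ro.from_euler('z',a); Ry=lambda a:Ro.from_euler('y',a)
    R=Rz(q[0]); P=R.apply([a0,0,h]); R=R*Ry(q[1]); P=P+R.apply([0,0,L1]); R=R*Ry(q[2]); P=P+R.apply([e,0,L2])
    R=R*Rz(q[3])*Ry(q[4]); P=P+R.apply([0,0,L3]); R=R*Rz(q[5]); return P,R
def fit():
    r=least_squares(lambda p:np.concatenate([fk(q,p)[0]-x for q,x in D]),[0,.3,.4,0,.4,.2]); return r
if __name__=="__main__":
    r=fit(); print(r.x.round(4),np.abs(r.fun).max())
    for q,x in D[:1]+D[7:8]: print(fk(q,r.x)[1].as_matrix().round(3))
E
python3 fk.py
```

```text
[0.0446 0.076  0.6025 0.0689 0.3638 0.2531] 0.04265865868162231
[[-0.311 -0.951 -0.001]
 [-0.951  0.311 -0.002]
 [ 0.002  0.    -1.   ]]
[[-0.468 -0.736  0.489]
 [-0.884  0.395 -0.251]
 [-0.008 -0.549 -0.836]]
```

```bash
python3 - <<'E'
from fk import *
r=fit(); print((r.fun.reshape(-1,3)*1e3).round(1))
best=None
for g in ([0,.3,.4,0,.4,.2],[.0,.1,.45,-.1,.45,.2],[.1,.2,.4,.1,.4,.15],[0,.35,.35,0,.35,.3]):
    q=least_squares(lambda p:np.concatenate([fk(q,p)[0]-x for q,x in D]),g,loss='soft_l1',f_scale=.003); print(q.x.round(4),q.cost)
E
```

```text
[[ 35.2 -25.3  -7.2]
 [ 24.4 -34.9  -3.7]
 [ 12.4 -40.7   0.1]
 [  5.  -42.5   5.2]
 [ 12.7 -42.7   9.6]
 [  2.5 -33.2   6.3]
 [ -4.  -21.   -0.4]
 [ -8.4  -8.9  -8.9]
 [ -8.   -8.7  -8.9]
 [  5.  -42.1   0.3]
 [ 22.6 -36.4   8.5]
 [ 11.4 -40.6  -0.9]]
[0.0175 0.081  0.632  0.0643 0.3724 0.2862] 0.0014424844649204597
[0.0175 0.081  0.632  0.0643 0.3724 0.2862] 0.0014424844649204606
[0.0175 0.081  0.632  0.0643 0.3724 0.2862] 0.001442484464920466
[0.0175 0.081  0.632  0.0643 0.3724 0.2862] 0.0014424844649204615
```

```bash
python3 - <<'E'
import re
s=open("fk.py").read()
s=s.replace("a0,h,L1,e,L2,L3=p","a0,h,L1,e,L2,L3,dy,e5=p").replace("[a0,0,h]","[a0,dy,h]").replace("[0,0,L3]","[e5,0,L3]").replace("[0,.3,.4,0,.4,.2]","[0,.3,.4,0,.4,.2,0.04,0]")
open("fk.py","w").write(s)
E
python3 fk.py; python3 -c "
from fk import *
r=fit(); print((r.fun.reshape(-1,3)*1e3).round(1))"
```

```text
[-1.000e-04  1.925e-01  6.461e-01  1.092e-01  4.167e-01  3.522e-01
  4.230e-02 -0.000e+00] 0.00032601085971184496
[[-0.311 -0.951 -0.001]
 [-0.951  0.311 -0.002]
 [ 0.002  0.    -1.   ]]
[[-0.468 -0.736  0.489]
 [-0.884  0.395 -0.251]
 [-0.008 -0.549 -0.836]]
[[-0.1 -0.  -0.1]
 [ 0.2 -0.2  0.2]
 [-0.2  0.1 -0.3]
 [-0.1  0.1 -0.3]
 [ 0.2  0.1  0.1]
 [-0.1 -0.1 -0. ]
 [ 0.1  0.   0. ]
 [ 0.1 -0.   0. ]
 [-0.1 -0.  -0.1]
 [-0.1  0.1  0. ]
 [ 0.  -0.2  0.1]
 [ 0.1  0.3  0.3]]
```

```bash
cat > ik.py <<'E'
from fk import *
p=fit().x; Z=Ro.from_euler('z',np.pi)
lo=np.array([-3.12,-1.05,.14,-1.42,.1,-2.68]);hi=np.array([3.12,2.28,2.33,4.57,2.73,2.68])
def ik(P,R,seeds):
    best=None
    for s in seeds:
        def f(q):
            x,r=fk(q,p); return np.r_[(x-P)*5,(R.inv()*(r*Z)).as_rotvec()]
        r=least_squares(f,np.clip(s,lo+.01,hi-.01),bounds=(lo,hi))
        if best is None or r.cost<best.cost: best=r
    return best
E
python3 - <<'E'
from ik import *
seeds=[[-.6,0,1.6,0,.4,0],[-.6,-.4,1.9,0,.4,0],[-.3,-.2,2,1.5,.8,-1],[-.3,-.2,2,-1.2,.8,1]]
for az in (-30,-50,-70,-90):
  for ph in (10,20,30,35):
    a,q=np.radians(az),np.radians(ph)
    h=np.array([np.cos(a),np.sin(a),0]); z=np.cos(q)*h-np.sin(q)*np.array([0,0,1]); x=np.sin(q)*h+np.cos(q)*np.array([0,0,1])
    y=np.cross(z,x)
    # slide: z_s=-tool z, y_s=tool x, x_s = y_s x z_s
    xs=np.cross(x,-z); C=np.array([.463,-.294,.24]); T=C-.012*xs-.015*z
    r=ik(T,Ro.from_matrix(np.c_[x,y,z]),seeds); print(az,ph,round(r.cost,6),r.x.round(2),T.round(3))
E
```

```text
-30 10 0.082188 [-0.78  0.1   2.33  2.47  0.4  -2.65] [ 0.456 -0.276  0.243]
-30 20 0.031078 [-0.75  0.09  2.33  2.48  0.34 -2.64] [ 0.457 -0.277  0.245]
-30 30 0.004246 [-0.74  0.08  2.33  2.45  0.29 -2.59] [ 0.458 -0.277  0.248]
-30 35 8.9e-05 [-0.74  0.07  2.33  2.42  0.26 -2.56] [ 0.458 -0.277  0.249]
-50 10 0.122981 [-0.72  0.08  2.33  2.75  0.31 -2.68] [ 0.463 -0.275  0.243]
-50 20 0.058184 [-0.25  0.1   2.17 -1.42  0.57  1.84] [ 0.463 -0.275  0.245]
-50 30 0.01584 [-0.33  0.09  2.19 -1.42  0.45  1.78] [ 0.464 -0.276  0.248]
-50 35 0.004592 [-0.36  0.09  2.19 -1.42  0.41  1.76] [ 0.464 -0.277  0.249]
-70 10 0.0412 [ 0.07  0.46  2.07 -1.42  1.26  2.44] [ 0.469 -0.276  0.243]
-70 20 0.015333 [-0.01  0.35  2.1  -1.42  1.08  2.3 ] [ 0.469 -0.277  0.245]
-70 30 0.001183 [-0.09  0.27  2.12 -1.42  0.91  2.2 ] [ 0.47  -0.278  0.248]
-70 35 0.0 [-0.13  0.23  2.12 -1.38  0.83  2.12] [ 0.47  -0.278  0.249]
-90 10 0.000154 [ 0.05  0.61  2.01 -1.42  1.45  2.61] [ 0.475 -0.279  0.243]
-90 20 0.0 [ 0.02  0.49  1.99 -1.34  1.31  2.45] [ 0.475 -0.28   0.245]
-90 30 0.0 [-0.04  0.39  1.94 -1.2   1.19  2.25] [ 0.475 -0.281  0.248]
-90 35 0.0 [-0.07  0.35  1.91 -1.11  1.15  2.13] [ 0.475 -0.282  0.249]
```

```bash
python3 - <<'E'
from ik import *
seeds=[[-.04,.4,1.94,-1.2,1.19,2.25]]
def go(az,ph,zc,sg=1,seeds=seeds):
    a,q=np.radians(az),np.radians(ph)
    h=np.array([np.cos(a),np.sin(a),0]); z=np.cos(q)*h-np.sin(q)*np.array([0,0,1]); x=sg*(np.sin(q)*h+np.cos(q)*np.array([0,0,1]))
    y=np.cross(z,x); xs=np.cross(sg*x,-z); C=np.array([.463,-.294,zc]); T=C-.012*xs-.015*z
    r=ik(T,Ro.from_matrix(np.c_[x,y,z]),seeds); print(az,ph,zc,sg,round(r.cost,6),r.x.round(2),T.round(3),"marg",min((r.x-lo).min(),(hi-r.x).min()).round(2))
for az in (-83,-95,-110):
  for ph in (25,32):
    for zc in (.22,.30): go(az,ph,zc)
for az in (60,90,120): 
  for sg in (1,-1): go(az,30,.24,sg,[[-.9,.4,1.9,1.3,1.2,s] for s in(-2,0,2)])
# grip check
for a in (-83.5,96.5):
  r=ik(np.array([.4756,.0403,.042]),down(np.radians(a)),[[.0,.4,1.9,0,.9,1.5 if a<0 else -1.5]]); print(a,r.cost.round(6),r.x.round(2))
E
```

```text
-83 25 0.22 1 0.0 [-0.01  0.44  2.07 -1.4   1.15  2.45] [ 0.473 -0.279  0.226] marg 0.02
-83 25 0.3 1 0.0 [-0.01  0.3   1.98 -1.31  1.2   2.2 ] [ 0.473 -0.279  0.306] marg 0.11
-83 32 0.22 1 0.0 [-0.06  0.37  2.03 -1.28  1.05  2.27] [ 0.473 -0.28   0.228] marg 0.14
-83 32 0.3 1 0.0 [-0.06  0.24  1.93 -1.17  1.13  2.03] [ 0.473 -0.28   0.308] marg 0.25
-95 25 0.22 1 0.0 [-0.01  0.5   1.92 -1.22  1.3   2.39] [ 0.476 -0.282  0.226] marg 0.2
-95 25 0.3 1 0.0 [-0.01  0.38  1.84 -1.17  1.37  2.19] [ 0.476 -0.282  0.306] marg 0.25
-95 32 0.22 1 0.0 [-0.05  0.43  1.89 -1.12  1.22  2.25] [ 0.476 -0.282  0.228] marg 0.3
-95 32 0.3 1 0.0 [-0.05  0.32  1.8  -1.07  1.31  2.07] [ 0.476 -0.282  0.308] marg 0.35
-110 25 0.22 1 0.0 [-0.05  0.57  1.73 -1.05  1.49  2.35] [ 0.479 -0.285  0.226] marg 0.33
-110 25 0.3 1 0.0 [-0.05  0.47  1.66 -1.05  1.57  2.2 ] [ 0.479 -0.285  0.306] marg 0.37
-110 32 0.22 1 0.0 [-0.08  0.51  1.72 -0.97  1.42  2.26] [ 0.479 -0.286  0.228] marg 0.42
-110 32 0.3 1 0.0 [-0.08  0.41  1.64 -0.96  1.52  2.11] [ 0.479 -0.286  0.308] marg 0.46
60 30 0.24 1 0.0 [-1.16  0.56  1.58  0.79  1.73 -2.38] [ 0.446 -0.299  0.248] marg 0.3
60 30 0.24 -1 0.0 [-1.16  0.56  1.58  0.79  1.73  0.76] [ 0.446 -0.299  0.248] marg 0.75
90 30 0.24 1 0.0 [-0.99  0.7   1.27  0.57  2.06 -2.53] [ 0.451 -0.307  0.248] marg 0.15
90 30 0.24 -1 0.0 [-0.99  0.7   1.27  0.57  2.06  0.61] [ 0.451 -0.307  0.248] marg 0.67
120 30 0.24 1 0.008154 [-0.81  0.81  1.02  0.33  2.33 -2.68] [ 0.459 -0.311  0.248] marg 0.0
120 30 0.24 -1 0.0 [-0.81  0.81  1.03  0.29  2.31  0.32] [ 0.459 -0.311  0.248] marg 0.42
-83.5 0.0 [-0.    0.44  1.96 -0.    0.74  1.45]
96.5 0.0 [-0.    0.44  1.96 -0.    0.74 -1.69]
```

Call:
{"api": "step_arm", "payload": {
  "rows": [
    [0.45,0,0,0,0,0,1],
    [0.45,0,0,0,0,0,1],
    [0.45,0,0,0,0,0,1],
    [0.45,0,0,0,0,0,1],
    [0.45,0,0,0,0,0,1],
    [0.45,0,0,0,0,0,1],
    [0.45,0,0,0,0,0,1],
    [0.45,0,0,0,0,0,1],
    [0.45,0,0,0,0,0,1],
    [0.45,0,0,0,0,0,1]
  ]
}}

```text
t: 12.27
tcp_pos: [0.4228, 0.0625, 0.1741]
orientation: [-0.002, 0.977, 0.211, -0.005]
ft_force: [-1.1, -0.3, -0.1]
grip_width: 0.0234
```

Call:
{"api": "step_arm", "payload": {
  "rows": [
    [0.45,0,0,0,0,0,1],
    [0.45,0,0,0,0,0,1],
    [0.45,0,0,0,0,0,1],
    [0.45,0,0,0,0,0,1],
    [0.45,0,0,0,0,0,1],
    [0.45,0,0,0,0,0,1],
    [0.45,0,0,0,0,0,1],
    [0.45,0,0,0,0,0,1],
    [0.45,0,0,0,0,0,1],
    [0.45,0,0,0,0,0,1]
  ]
}}

```text
t: 13.1
tcp_pos: [0.4225, 0.0638, 0.1723]
orientation: [0.001, 0.916, -0.401, -0.006]
ft_force: [0.3, -0.3, -0.9]
grip_width: 0.0232
```

```bash
python3 - <<'E'
from h import *; from workcell import arm,eyes
s=arm.get_state(); print(s["t"],s["joint_positions"].round(3),s["grip_width"]); plan(s,[.474,.0402,.12],down(np.radians(-83.5)))
E
```

```text
13.1 [0.049 0.191 1.902 0.003 1.06  0.872] 0.023220177298130442
R x [ 0.679 -0.734 -0.009] z [-0.012  0.002 -1.   ] pos [0.4225 0.0638 0.1723]
tool d [ 0.0528 -0.0222  0.0516] rv [0.01   0.0068 0.633 ]
n 6 units/row at start [ 0.0176 -0.0074  0.0172] [0.014 0.009 0.879]
```

Call:
{"api": "step_arm", "payload": {
  "rows": [
    [0.45,0,0,0,0,0,0.92],
    [0.45,0,0,0,0,0,0.92],
    [0.45,0,0,0,0,0,0.92],
    [0.45,0,0,0,0,0,0.92],
    [0.45,0,0,0,0,0,0.92],
    [0.45,0,0,0,0,0,0.92],
    [0.45,0.025,-0.05,0.02,0,0,0],
    [0.45,0.025,-0.05,0.03,0,0,0],
    [0.45,0,0,0,0,0,0]
  ]
}}

```text
t: 13.85
tcp_pos: [0.4736, 0.0417, 0.1451]
orientation: [0.003, 0.716, -0.698, -0.005]
ft_force: [0.1, 0.4, 1.2]
grip_width: 0.0234
```

```bash
python3 - <<'E'
from h import *; from workcell import arm,eyes
import pickle
s=arm.get_state(); print(s["t"],s["joint_positions"].round(3),s["grip_width"]); plan(s,[.474,.0402,.12],down(np.radians(-83.5)))
c=eyes.calibration("wrist"); im=eyes.capture("wrist"); cv2.imwrite("pics/w12.png",im); pickle.dump(c,open("w12.pkl","wb"))
z=cv2.convertScaleAbs(cv2.resize(im[60:320,180:460],None,fx=2.8,fy=2.3*2.8/2.3,interpolation=cv2.INTER_CUBIC),alpha=1.6,beta=-20)[:600]; cv2.imwrite("pics/w12z.png",z)
E
```

```text
13.85 [-0.003  0.288  1.847  0.003  1.018  1.54 ] 0.023443651982945516
R x [ 0.026 -1.    -0.003] z [-0.011  0.003 -1.   ] pos [0.4736 0.0417 0.1451]
tool d [ 0.0015 -0.0006  0.0251] rv [ 0.0106  0.0033 -0.0877]
n 1 units/row at start [ 0.0031 -0.0012  0.0502] [ 0.089  0.028 -0.731]
```

View pics/w12z.png

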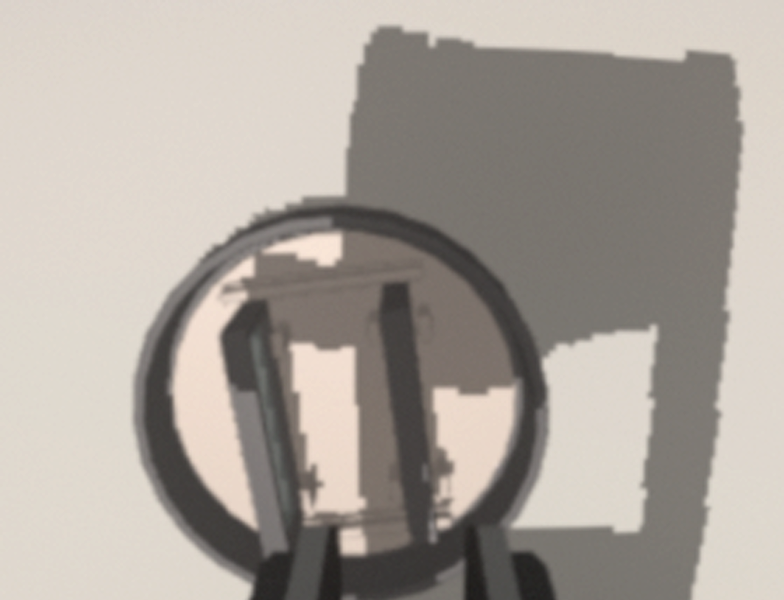

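```bash
python3 - <<'E'
from h import *; import pickle
c=pickle.load(open("w12.pkl","rb")); im=cv2.imread("pics/w12.png")
x0,y0=295,155
z=cv2.convertScaleAbs(cv2.resize(im[y0:y0+110,x0:x0+80],None,fx=5.4,fy=5.4,interpolation=cv2.INTER_CUBIC),alpha=2,beta=-60)
def P(X): return tuple(((projf(c,X)-[x0,y0]+.5)*5.4).astype(int))
az=np.radians(6.5); e=np.array([np.cos(az),np.sin(az),0]); n=np.array([-e[1],e[0],0])
O=np.array([.4636,.0390,0])
def poly(pts,col): cv2.polylines(z,[np.array([P(O+a*e+b*n+np.array([0,0,h])) for a,b,h in pts])],True,col,1)
poly([(-.029,.004,.046),(.038,.004,.046),(.038,-.004,.046),(-.029,-.004,.046)],(0,255,0))
poly([(-.038,.004,.037),(-.029,.004,.037),(-.029,-.004,.037),(-.038,-.004,.037)],(0,0,255))
cv2.imwrite("pics/o12.png",z)
E
```

```text
(no output)
```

View pics/o12.png

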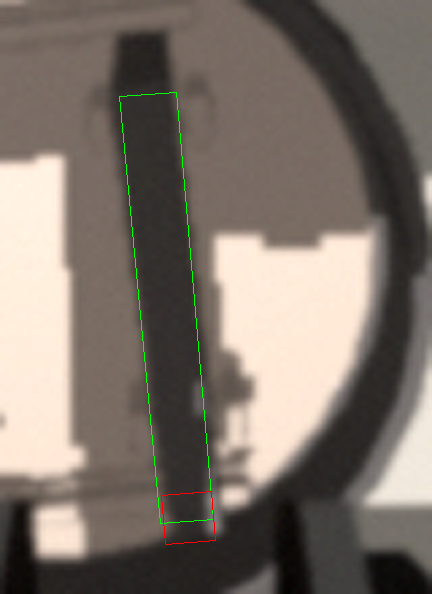

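Call:
{"api": "step_arm", "payload": {
  "rows": [
    [0.45,0.002,-0.002,0.02,0.09,0.03,-0.73],
    [0.45,0,0,0.03,0,0,0],
    [0.45,0,0,0.03,0,0,0],
    [0.45,0,0,0,0,0,0]
  ]
}}

```text
t: 14.23
tcp_pos: [0.4712, 0.0422, 0.1051]
orientation: [0.0, 0.745, -0.667, -0.001]
ft_force: [0.2, 0.1, 0.4]
grip_width: 0.0235
```

```bash
python3 - <<'E'
from h import *; from workcell import arm,eyes
import pickle
s=arm.get_state(); print(s["t"],s["grip_width"]); plan(s,[.475,.0408,.085],down(np.radians(-83.5)));plan(s,[.475,.0408,.042],down(np.radians(-83.5)))
c=eyes.calibration("wrist"); im=eyes.capture("wrist"); cv2.imwrite("pics/w13.png",im); pickle.dump(c,open("w13.pkl","wb"))
z=cv2.convertScaleAbs(cv2.resize(im[80:360,180:460],None,fx=2.1,fy=2.1,interpolation=cv2.INTER_CUBIC),alpha=1.6,beta=-20); cv2.imwrite("pics/w13z.png",z)
E
```

```text
14.2333 0.023487888172170283
R x [ 0.111 -0.994 -0.001] z [-0.003  0.001 -1.   ] pos [0.4712 0.0422 0.1051]
tool d [ 0.0019 -0.0037  0.0201] rv [ 0.0026  0.0014 -0.0025]
n 1 units/row at start [ 0.0037 -0.0073  0.0401] [ 0.021  0.012 -0.021]
R x [ 0.111 -0.994 -0.001] z [-0.003  0.001 -1.   ] pos [0.4712 0.0422 0.1051]
tool d [ 0.0019 -0.0038  0.0631] rv [ 0.0026  0.0014 -0.0025]
n 2 units/row at start [ 0.0019 -0.0038  0.0631] [ 0.011  0.006 -0.01 ]
```

View pics/w13z.png

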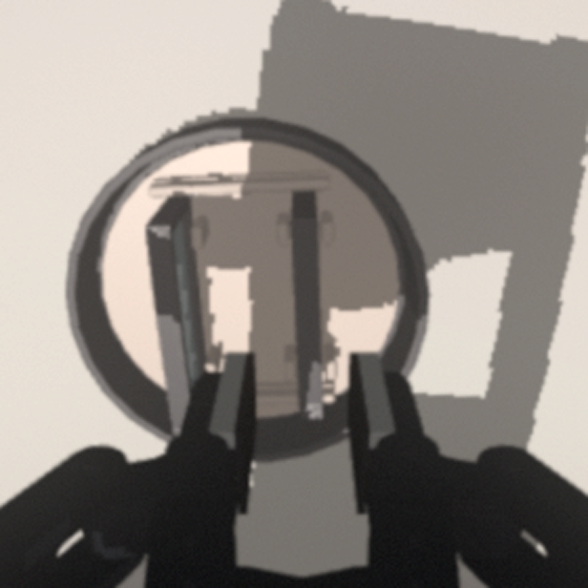

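Call:
{"api": "step_arm", "payload": {
  "rows": [
    [0.45,0.004,-0.008,0.02,0.02,0.01,-0.02],
    [0.45,0,-0.001,0.02,0,0,0],
    [0.45,0,-0.001,0.02,0,0,0],
    [0.45,0,0,0,0,0,0]
  ]
}}

```text
t: 14.62
tcp_pos: [0.4785, 0.0415, 0.0766]
orientation: [-0.002, 0.746, -0.666, 0.002]
ft_force: [0.2, 0.7, 0.7]
grip_width: 0.0234
```

```bash
python3 - <<'E'
from h import *; from workcell import arm,eyes
import pickle
s=arm.get_state(); print(s["t"],s["grip_width"],s["ft_force"]);plan(s,[.475,.0408,.042],down(np.radians(-83.5)))
c=eyes.calibration("wrist"); im=eyes.capture("wrist"); cv2.imwrite("pics/w14.png",im); pickle.dump(c,open("w14.pkl","wb"))
z=cv2.convertScaleAbs(cv2.resize(im[80:360,180:460],None,fx=2.1,fy=2.1,interpolation=cv2.INTER_CUBIC),alpha=1.6,beta=-20); cv2.imwrite("pics/w14z.png",z)
E
```

```text
14.6167 0.023370485462260494 [0.18999525 0.69815605 0.71038508]
R x [ 0.112 -0.994  0.   ] z [ 0.006  0.    -1.   ] pos [0.4785 0.0415 0.0766]
tool d [0.0003 0.0038 0.0346] rv [-0.0062 -0.0003 -0.0009]
n 1 units/row at start [0.0005 0.0076 0.0692] [-0.052 -0.003 -0.007]
```

View pics/w14z.png

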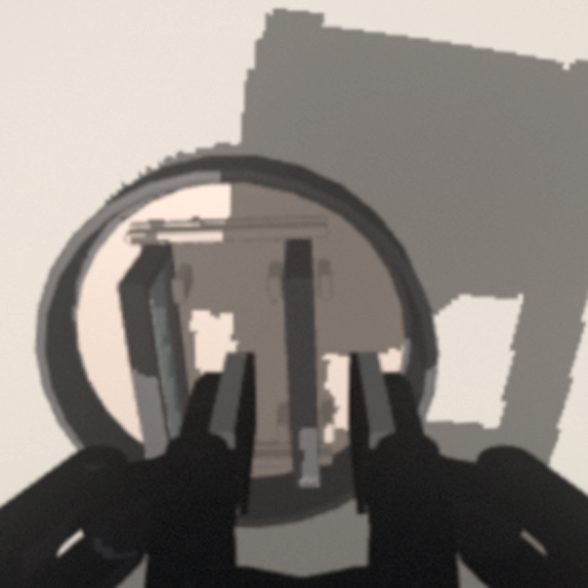

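Call:
{"api": "step_arm", "payload": {
  "rows": [
    [0.45,0,0.006,0.02,-0.05,0,0],
    [0.45,0,0.001,0.02,0,0,0],
    [0.45,0,0,0.018,0,0,0],
    [0.45,0,0,0.006,0,0,0],
    [0.45,0,0,0,0,0,0]
  ]
}}

```text
t: 15.08
tcp_pos: [0.4764, 0.0411, 0.044]
orientation: [-0.001, 0.746, -0.666, 0.001]
ft_force: [-0.3, -0.2, 1.0]
grip_width: 0.0238
```

```bash
python3 - <<'E'
from h import *; from workcell import arm,eyes
import pickle
s=arm.get_state(); print(s["t"],s["grip_width"],s["ft_force"]);plan(s,[.475,.0408,.042],down(np.radians(-83.5)))
c=eyes.calibration("wrist"); im=eyes.capture("wrist"); cv2.imwrite("pics/w15.png",im)
z=cv2.convertScaleAbs(cv2.resize(im[120:400,180:460],None,fx=2.1,fy=2.1,interpolation=cv2.INTER_CUBIC),alpha=1.6,beta=-20); cv2.imwrite("pics/w15z.png",z)
E
```

```text
15.0833 0.023820853675838884 [-0.33685404 -0.1947709   0.97570971]
R x [ 0.112 -0.994  0.001] z [ 0.003 -0.    -1.   ] pos [0.4764 0.0411 0.044 ]
tool d [0.0002 0.0014 0.002 ] rv [-0.0033 -0.0008 -0.0013]
n 1 units/row at start [0.0004 0.0028 0.004 ] [-0.027 -0.006 -0.011]
```

View pics/w15z.png

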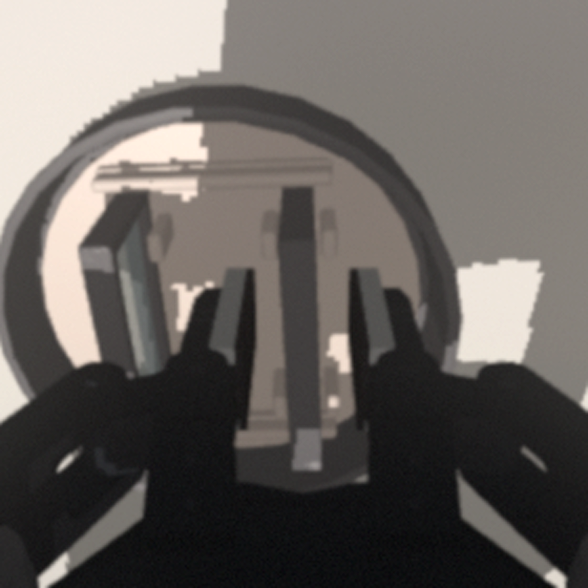

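Call:
{"api": "step_arm", "payload": {
  "rows": [
    [0.45,0,0.002,0.003,0,0,0],
    [0.65,0,0,0,0,0,0],
    [0.8,0,0,0,0,0,0],
    [1,0,0,0,0,0,0],
    [1,0,0,0,0,0,0],
    [1,0,0,0,0,0,0],
    [1,0,0,0,0,0,0]
  ],
  "grip_force": 40
}}

```text
t: 15.72
tcp_pos: [0.4758, 0.041, 0.0438]
orientation: [-0.001, 0.746, -0.666, 0.002]
ft_force: [-0.1, -0.1, -1.0]
grip_width: 0.0075
```

```bash
python3 - <<'E'
from h import *; from workcell import arm,eyes
s=arm.get_state(); print(s["t"],s["grip_width"],s["ft_force"],s["ft_torque"]);plan(s,[.475,.0408,.042],down(np.radians(-83.5)))
im=eyes.capture("wrist"); cv2.imwrite("pics/w16.png",im)
z=cv2.convertScaleAbs(cv2.resize(im[120:400,180:460],None,fx=2.1,fy=2.1,interpolation=cv2.INTER_CUBIC),alpha=1.6,beta=-20); cv2.imwrite("pics/w16z.png",z)
E
```

```text
15.7167 0.0074568092556691265 [-0.11475741 -0.05723704 -0.9773554 ] [-0.04668024  0.06527007  0.04583894]
R x [ 0.112 -0.994  0.001] z [ 0.005 -0.    -1.   ] pos [0.4758 0.041  0.0438]
tool d [0.0001 0.0008 0.0018] rv [-0.005  -0.001  -0.0014]
n 1 units/row at start [0.0002 0.0016 0.0037] [-0.041 -0.009 -0.011]
```

View pics/w16z.png

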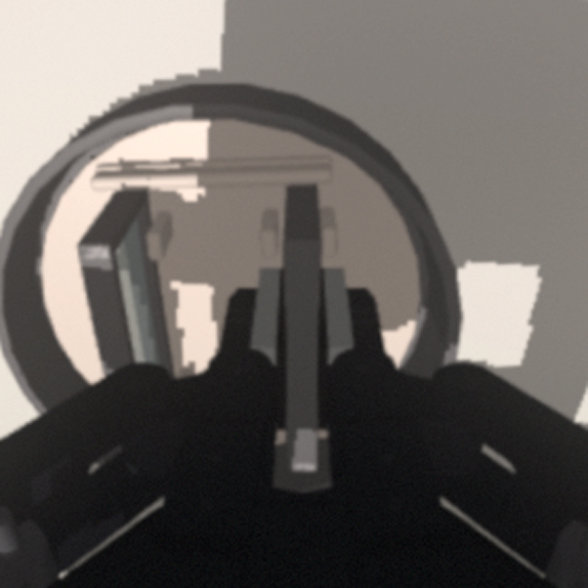

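Call:
{"api": "step_arm", "payload": {
  "rows": [
    [1,0,0,-0.01,0,0,0],
    [1,0,0,-0.02,0,0,0],
    [1,0,0,-0.02,0,0,0],
    [1,0,0,-0.03,0,0,0],
    [1,0,0,-0.05,0,0,0],
    [1,0,0,-0.06,0,0,0],
    [1,0,0,-0.07,0,0,0],
    [1,0,0,-0.07,0,0,0],
    [1,0,0,-0.07,0,0,0],
    [1,0,0,0,0,0,0]
  ]
}}

```text
t: 16.6
tcp_pos: [0.4733, 0.0411, 0.2539]
orientation: [-0.0, 0.746, -0.666, 0.0]
ft_force: [1.4, 0.3, -0.7]
grip_width: 0.0072
```

```bash
python3 - <<'E'
from h import *; from workcell import arm,eyes
s=arm.get_state(); print(s["t"],s["grip_width"],s["ft_force"],s["joint_positions"].round(3));plan(s,[.475,-.1,.28],down(np.radians(-83.5)))
im=eyes.capture("wrist"); cv2.imwrite("pics/w17.png",im)
a=eyes.capture("scene"); cv2.imwrite("pics/s17z.png",cv2.resize(a[130:290,240:400],None,fx=3.7,fy=3.7,interpolation=cv2.INTER_CUBIC))
E
```

```text
16.6 0.007198754990061948 [ 1.35882941  0.34636554 -0.65113799] [-0.002  0.163  1.698 -0.     1.28   1.457]
R x [ 0.112 -0.994  0.   ] z [ 0. -0. -1.] pos [0.4733 0.0411 0.2539]
tool d [ 0.1404  0.0141 -0.026 ] rv [-0.0004 -0.0003 -0.0015]
n 4 units/row at start [ 0.0702  0.0071 -0.013 ] [-0.001 -0.001 -0.003]
```

View pics/w17.png

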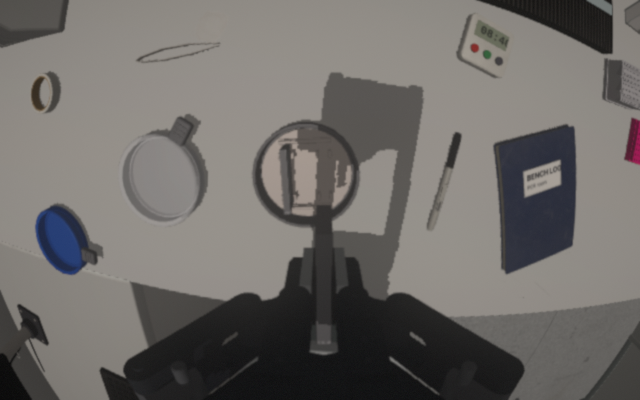

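View pics/s17z.png

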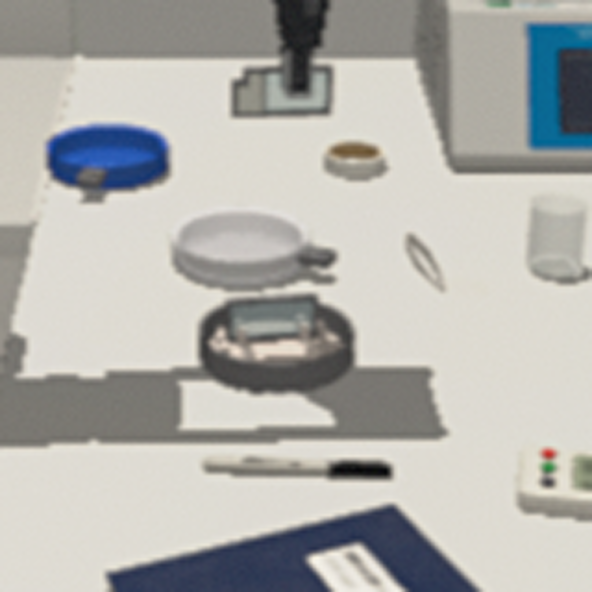

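Call:
{"api": "step_arm", "payload": {
  "rows": [
    [1,0.03,0,-0.02,0,0,0],
    [1,0.06,0,-0.03,0,0,0],
    [1,0.07,0.002,-0.03,0,0,0],
    [1,0.075,0.002,-0.02,0,0,0],
    [1,0.075,0.002,0,0,0,0],
    [1,0.075,0.002,0,0,0,0],
    [1,0.075,0.002,0,0,0,0],
    [1,0.075,0.002,0,0,0,0],
    [1,0.06,0.002,0,0,0,0],
    [1,0.03,0,0,0,0,0]
  ]
}}

```text
t: 17.53
tcp_pos: [0.4896, -0.2766, 0.2804]
orientation: [0.008, 0.749, -0.663, -0.019]
ft_force: [0.7, 0.2, -0.4]
grip_width: 0.0069
```

```bash
cat > fin.py <<'E'
from h import *; from workcell import arm,eyes
s=arm.get_state(); print(s["t"],s["grip_width"],s["ft_force"].round(2),s["joint_positions"].round(3))
az,q=np.radians(-110),np.radians(30)
h=np.array([np.cos(az),np.sin(az),0]); k=np.array([0,0,1.]); z=np.cos(q)*h-np.sin(q)*k; x=np.sin(q)*h+np.cos(q)*k
xs=np.cross(x,-z); T=np.array([.463,-.294,.28])-.012*xs-.015*z; print(T)
plan(s,T,Ro.from_matrix(np.c_[x,np.cross(z,x),z])); plan(s,T,down(np.radians(-110)))
R=Rm(s).as_matrix(); print("label normal elev",np.degrees(np.arcsin(R[2,0])),"slide centre",s["tcp_pos"]+.012*np.cross(R[:,0],-R[:,2])+.015*R[:,2])
E
python3 fin.py
```

```text
17.5333 0.006917511667032524 [ 0.72  0.2  -0.38] [-0.582  0.288  1.457 -0.011  1.436  0.868]
[ 0.47871928 -0.28589728  0.2875    ]
R x [ 0.121 -0.992 -0.017] z [-0.039  0.013 -0.999] pos [ 0.4896 -0.2766  0.2804]
tool d [ 0.0078  0.0122 -0.0068] rv [-0.2095  1.035   0.4482]
n 10 units/row at start [ 0.0016  0.0024 -0.0014] [-0.175  0.863  0.374]
R x [ 0.121 -0.992 -0.017] z [-0.039  0.013 -0.999] pos [ 0.4896 -0.2766  0.2804]
tool d [ 0.0078  0.0122 -0.0068] rv [0.0407 0.0081 0.4707]
n 4 units/row at start [ 0.0039  0.0061 -0.0034] [0.085 0.017 0.981]
label normal elev -0.988943868508637 slide centre [ 0.47711392 -0.27782384  0.26582173]
```

Call:
{"api": "step_arm", "payload": {
  "rows": [
    [1,0,0,-0.003,-0.12,0.6,0.26],
    [1,0,0,-0.003,-0.12,0.6,0.26],
    [1,0,0,-0.003,-0.12,0.6,0.26],
    [1,0,0,0,-0.12,0.6,0.26],
    [1,0,0,0,-0.12,0.6,0.26],
    [1,0,0,0,-0.12,0.6,0.26],
    [1,0,0,0,-0.12,0.6,0.26],
    [1,0,0,0,-0.12,0.6,0.26],
    [1,0,0,0,-0.12,0.6,0.26],
    [1,0,0,0,-0.12,0.6,0.26]
  ]
}}

```text
t: 18.37
tcp_pos: [0.4808, -0.2789, 0.2681]
orientation: [-0.312, -0.586, 0.722, -0.196]
ft_force: [-0.7, 0.1, -0.7]
grip_width: 0.0071
```

```bash
python3 fin.py
```

```text
18.3667 0.007127517736259909 [-0.66  0.12 -0.74] [-0.165  0.357  1.644 -0.762  1.365  1.863]
[ 0.47871928 -0.28589728  0.2875    ]
R x [-0.118 -0.724  0.68 ] z [-0.22  -0.649 -0.729] pos [ 0.4808 -0.2789  0.2681]
tool d [ 0.0185  0.002  -0.0091] rv [-0.0349  0.2913  0.1336]
n 3 units/row at start [ 0.0123  0.0013 -0.0061] [-0.097  0.809  0.371]
R x [-0.118 -0.724  0.68 ] z [-0.22  -0.649 -0.729] pos [ 0.4808 -0.2789  0.2681]
tool d [ 0.0185  0.002  -0.0091] rv [ 0.0373 -0.7543  0.1359]
n 7 units/row at start [ 0.0053  0.0006 -0.0026] [ 0.044 -0.898  0.162]
label normal elev 42.84179078781012 slide centre [ 0.46589275 -0.28581597  0.25820632]
```

Call:
{"api": "step_arm", "payload": {
  "rows": [
    [1,0.009,0.001,-0.004,-0.06,0.5,0.24],
    [1,0.009,0.001,-0.004,-0.06,0.5,0.24],
    [1,0.009,0.001,-0.004,-0.06,0.5,0.24],
    [1,0.007,0.001,-0.004,-0.06,0.5,0.24],
    [1,0.005,0,-0.002,-0.05,0.45,0.2],
    [1,0,0,0,0,0,0],
    [1,0,0,0,0,0,0]
  ]
}}

```text
t: 18.95
tcp_pos: [0.4738, -0.276, 0.276]
orientation: [-0.42, -0.499, 0.702, -0.286]
ft_force: [-0.3, 0.5, -0.7]
grip_width: 0.0069
```

```bash
python3 fin.py
```

```text
18.95 0.006940898291443406 [-0.34  0.51 -0.68] [-0.05   0.472  1.687 -0.99   1.522  2.202]
[ 0.47871928 -0.28589728  0.2875    ]
R x [-0.149 -0.46   0.875] z [-0.305 -0.82  -0.483] pos [ 0.4738 -0.276   0.276 ]
tool d [ 0.0139 -0.0078  0.001 ] rv [ 0.0064 -0.019   0.0176]
n 1 units/row at start [ 0.0278 -0.0155  0.002 ] [ 0.053 -0.159  0.147]
R x [-0.149 -0.46   0.875] z [-0.305 -0.82  -0.483] pos [ 0.4738 -0.276   0.276 ]
tool d [ 0.0139 -0.0078  0.001 ] rv [ 0.015  -1.0662  0.0126]
n 9 units/row at start [ 0.0031 -0.0017  0.0002] [ 0.014 -0.987  0.012]
label normal elev 61.07178846489449 slide centre [ 0.45792319 -0.28425937  0.26893925]
```

Call:
{"api": "step_arm", "payload": {
  "rows": [
    [1,0.012,-0.007,0.001,0,0,0],
    [1,0.008,-0.005,0.001,0,0,0],
    [1,0.004,-0.002,0,0,0,0],
    [1,0,0,0,0,0,0],
    [1,0,0,0,0,0,0]
  ]
}}

```text
t: 19.37
tcp_pos: [0.4777, -0.286, 0.2864]
orientation: [-0.419, -0.5, 0.703, -0.284]
ft_force: [0.4, 0.2, -0.3]
grip_width: 0.0076
```

```bash
python3 fin.py; python3 - <<'E'
from h import *; from workcell import eyes,arm
for n,b in(("scene",(170,330,230,430)),("top",(120,270,300,500))):
    im=eyes.capture(n); cv2.imwrite(f"pics/{n}20.png",im); r0,r1,c0,c1=b; cv2.imwrite(f"pics/{n}20z.png",cv2.resize(im[r0:r1,c0:c1],None,fx=3.7,fy=3.7,interpolation=cv2.INTER_CUBIC))
cv2.imwrite("pics/w20.png",eyes.capture("wrist")); print(arm.get_state()["joint_velocities"].round(4))
E
```

```text
19.3667 0.007551233028879283 [ 0.39  0.21 -0.29] [-0.069  0.461  1.666 -0.993  1.524  2.166]
[ 0.47871928 -0.28589728  0.2875    ]
R x [-0.148 -0.465  0.873] z [-0.305 -0.818 -0.488] pos [ 0.4777 -0.286   0.2864]
tool d [ 0.0007 -0.0009 -0.0009] rv [ 0.0073 -0.0142  0.0194]
n 1 units/row at start [ 0.0015 -0.0017 -0.0018] [ 0.061 -0.119  0.162]
R x [-0.148 -0.465  0.873] z [-0.305 -0.818 -0.488] pos [ 0.4777 -0.286   0.2864]
tool d [ 0.0007 -0.0009 -0.0009] rv [ 0.0168 -1.0614  0.0138]
n 9 units/row at start [ 0.0002 -0.0002 -0.0002] [ 0.016 -0.983  0.013]
label normal elev 60.79271050690916 slide centre [ 0.46187416 -0.29420605  0.27937008]
[ 0.0051  0.0046  0.0039  0.0001 -0.0013 -0.0005]
```

View pics/scene20z.png

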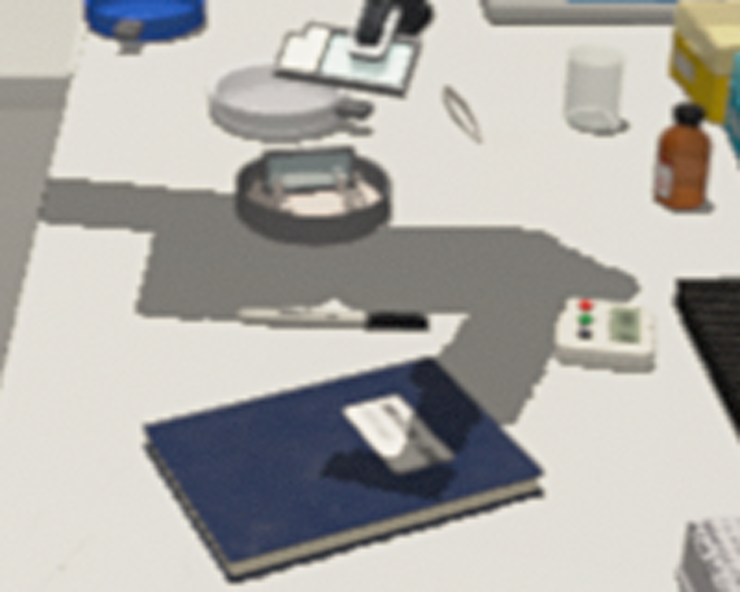

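View pics/top20z.png

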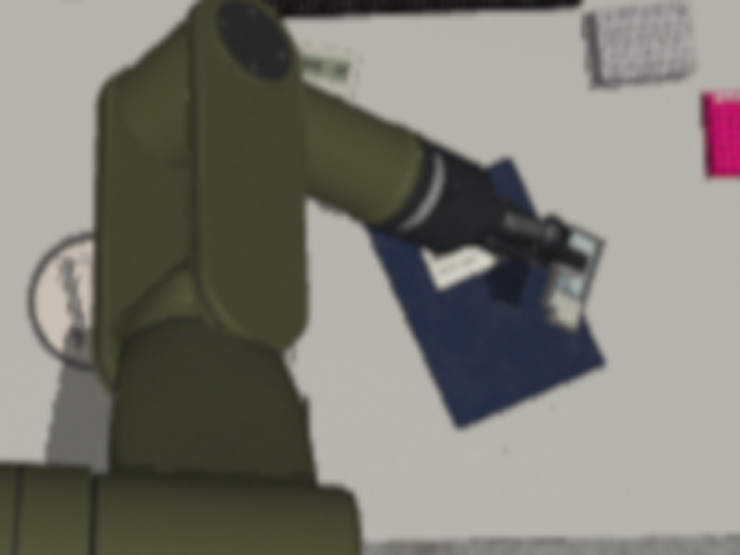

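View pics/w20.png

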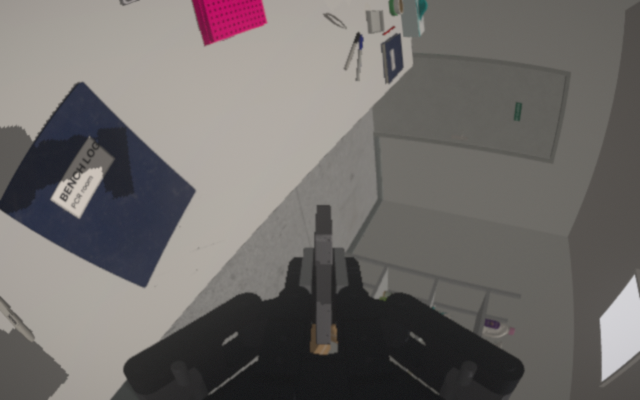

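```bash
python3 - <<'E'
from h import *; from workcell import eyes,arm
c=eyes.calibration("top"); print(back(c,(300+572/3.7,120+278/3.7),.28))
k=[(370,225),(512,160),(605,363),(460,430)]
K=[back(c,(300+a/3.7,120+b/3.7),.016) for a,b in k]; print(np.round(K,3),np.mean(K,0))
E
```

```text
[ 0.46131968 -0.29791444  0.28      ]
[[ 0.526 -0.192  0.016]
 [ 0.583 -0.323  0.016]
 [ 0.397 -0.401  0.016]
 [ 0.339 -0.268  0.016]] [ 0.46121213 -0.29584407  0.016     ]
```

Slide and book centres agree to about 2 mm and the arm is at rest, so I'm handing in.

```bash
python3 - <<'E'
from workcell import arm
s=arm.get_state(); print(s["t"],s["joint_velocities"].round(4),s["grip_width"]); print(arm.sign_off())
E
```

```text
19.5167 [ 0.0051  0.0046  0.0039  0.0001 -0.0013 -0.0005] 0.007234099263913598
the job is handed in; nothing more can be done
None
```

The job is done and handed in at 19.5 s, with the labelled slide still held above the lab book.

- **Lid:** I pinched it by the tab and tipped it to about 33° on its opposite edge. I then lifted it off and set it flat, open side down, on the clear bench to the left of the dish. Later pictures show it still standing there.
- **Slide:** The scene picture showed the notched corner and label on the right-hand slide, facing right. I gripped that slide on its clear part and drew it straight up. The label stayed uncovered, and the plain slide is still in the rack.
- **Final pose:** The label faces up, tilted about 29° from flat. The slide's centre is at a height of about 0.28 m, roughly 26 cm above the book. The slide centre and the book centre agree to about 2 mm in the top picture. The arm was nearly still (joint speeds at or below 0.005 rad/s) and the grip opening was about 7 mm.

**Check that disagreed:** at about 33° of tip, the lid's opposite edge had drifted about 7 mm inward from its expected place on the rim, by the arm's measured position. At 23° it had been within 2 mm. I moved it back over the rim and lowered it there before lifting off. I judged that contact from the arm's position, not from a close picture.

Nothing else looked moved in the last pictures.

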